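# Clear the box sealer's catch tray and sort the pen boxes by size

## Task

First switch the sealer off by pushing its lever all the way over, away from the side it leans to, and never reach into the catch tray while it is on. Then move every pen box from the catch tray into the tote that already holds a box of the same length, long with long and short with short, each lying flat on the floor of the tote, and leave the two boxes already packed in their totes. When all are sorted, push the lever all the way back on; leave the other things on the bench where they are.

Things in the scene. Friction and masses are not known exactly. Their poses are not given: they have to be found in the camera images.
- sealer: grey box sealer with an aluminium catch tray on the robot's side, fixed. Origin on the bench under the tray's centre; x away from the robot, through the machine, y along the row of lanes, z up. Tray 180 (x) by 364 mm (y), floor 4 mm above the bench, front and back walls (x = -88, 88 mm) 22 mm high. The machine, up to 95 mm high, 350 mm wide, begins at x = 116 mm
- tray_floor (a point): centre of the tray's floor. Six lanes along the sealer's x, centres at its y = -150, -90, -30, 30, 90, 150 mm; lane and side walls 4 mm thick, tops 13 mm above the bench. At the start a lane holds one box, lying along it, or none
- lever (a joint): the sealer's power switch: toggle lever with a black ball, on a block (50 by 70 mm, 25 mm high) in front of the tray; pivot at x = -155, y = 0, z = 22 mm of the sealer's frame. In rad: 0 = on (leans fully to the sealer's -y), 1.0 = off (leans fully to +y). Light friction (under 1 N at the ball) keeps it where it is left
- lever_tip (a point): the centre of the lever's ball (26 mm across), 80 mm from the pivot; it stands about 92 mm above the bench at either end of the throw, 38 mm to either side of the pivot
- tote_left: cream open tote on the robot's left (+y), fixed to the bench: 240 mm (its x) by 180 mm (its y), 50 mm high, walls and floor 4 mm; origin at the centre of its underside, z up
- tote_right: a tote exactly like tote_left, on the robot's right (-y)
- long1: a long box (may be absent), in a lane of the catch tray at the start; a rigid cardboard pen box with a paper band round its middle, 150 mm long (its x axis), 28 mm wide (y), 30 mm high (z), origin at the centre of its underside
- long2: a long box (may be absent), in a lane of the catch tray at the start; a rigid cardboard pen box with a paper band round its middle, 150 mm long (its x axis), 28 mm wide (y), 30 mm high (z), origin at the centre of its underside
- long3: a long box (may be absent), in a lane of the catch tray at the start; a rigid cardboard pen box with a paper band round its middle, 150 mm long (its x axis), 28 mm wide (y), 30 mm high (z), origin at the centre of its underside
- short1: a short box (may be absent), in a lane of the catch tray at the start; a rigid cardboard pen box with a paper band round its middle, 85 mm long (its x axis), 28 mm wide (y), 30 mm high (z), origin at the centre of its underside
- short2: a short box (may be absent), in a lane of the catch tray at the start; a rigid cardboard pen box with a paper band round its middle, 85 mm long (its x axis), 28 mm wide (y), 30 mm high (z), origin at the centre of its underside
- short3: a short box (may be absent), in a lane of the catch tray at the start; a rigid cardboard pen box with a paper band round its middle, 85 mm long (its x axis), 28 mm wide (y), 30 mm high (z), origin at the centre of its underside
- sample_long: the long box that is already packed in one of the two totes at the start, lying across the tote (along its y) near its -x end, centre about 75 mm from the tote's centre; a rigid cardboard pen box with a paper band round its middle, 150 mm long (its x axis), 28 mm wide (y), 30 mm high (z), origin at the centre of its underside
- sample_short: the short box that is already packed in the other tote, lying likewise; a rigid cardboard pen box with a paper band round its middle, 85 mm long (its x axis), 28 mm wide (y), 30 mm high (z), origin at the centre of its underside
- ink_jar: bystander: ink jar with a black lid, 54 mm across, 62 mm high; origin at the centre of its underside
- driver: bystander: screwdriver lying on the bench, 150 mm long; origin near its middle
- tape_roll: bystander: roll of clear tape, 90 mm across, 25 mm high; origin at the centre of its underside
- loupe: bystander: black eye loupe, 56 mm across, 50 mm high; origin at the centre of its underside
There are look-alikes about, which are no part of the job. What is shaped like the long1 but blue is not meant.

How it is judged:
On the way, in this order (a step that is already met when the one before it is completed fails the run):
1. the sealer is switched off (lever at 0.85 rad or more) (value of joint lever above 0.85 rad), for 0.2 s.
2. with the sealer off, every pen box lies flat on the floor of the tote that holds the packed box of its length (value of joint lever above 0.85 rad and (((x of sample_long in the frame of tote_left between -0.115 and 0.115 m and y of sample_long in the frame of tote_left between -0.085 and 0.085 m and z of sample_long in the frame of tote_left between -0.005 and 0.045 m and angle between sample_long's own x axis and vertical between 1.37 and 1.77 rad) and (x of long1 in the frame of tote_left between -0.115 and 0.115 m and y of long1 in the frame of tote_left between -0.085 and 0.085 m and z of long1 in the frame of tote_left between -0.005 and 0.045 m and angle between long1's own x axis and vertical between 1.37 and 1.77 rad) and (x of long2 in the frame of tote_left between -0.115 and 0.115 m and y of long2 in the frame of tote_left between -0.085 and 0.085 m and z of long2 in the frame of tote_left between -0.005 and 0.045 m and angle between long2's own x axis and vertical between 1.37 and 1.77 rad) and (x of long3 in the frame of tote_left between -0.115 and 0.115 m and y of long3 in the frame of tote_left between -0.085 and 0.085 m and z of long3 in the frame of tote_left between -0.005 and 0.045 m and angle between long3's own x axis and vertical between 1.37 and 1.77 rad) and (x of sample_short in the frame of tote_right between -0.115 and 0.115 m and y of sample_short in the frame of tote_right between -0.085 and 0.085 m and z of sample_short in the frame of tote_right between -0.005 and 0.045 m and angle between sample_short's own x axis and vertical between 1.37 and 1.77 rad) and (x of short1 in the frame of tote_right between -0.115 and 0.115 m and y of short1 in the frame of tote_right between -0.085 and 0.085 m and z of short1 in the frame of tote_right between -0.005 and 0.045 m and angle between short1's own x axis and vertical between 1.37 and 1.77 rad) and (x of short2 in the frame of tote_right between -0.115 and 0.115 m and y of short2 in the frame of tote_right between -0.085 and 0.085 m and z of short2 in the frame of tote_right between -0.005 and 0.045 m and angle between short2's own x axis and vertical between 1.37 and 1.77 rad) and (x of short3 in the frame of tote_right between -0.115 and 0.115 m and y of short3 in the frame of tote_right between -0.085 and 0.085 m and z of short3 in the frame of tote_right between -0.005 and 0.045 m and angle between short3's own x axis and vertical between 1.37 and 1.77 rad)) or ((x of sample_long in the frame of tote_right between -0.115 and 0.115 m and y of sample_long in the frame of tote_right between -0.085 and 0.085 m and z of sample_long in the frame of tote_right between -0.005 and 0.045 m and angle between sample_long's own x axis and vertical between 1.37 and 1.77 rad) and (x of long1 in the frame of tote_right between -0.115 and 0.115 m and y of long1 in the frame of tote_right between -0.085 and 0.085 m and z of long1 in the frame of tote_right between -0.005 and 0.045 m and angle between long1's own x axis and vertical between 1.37 and 1.77 rad) and (x of long2 in the frame of tote_right between -0.115 and 0.115 m and y of long2 in the frame of tote_right between -0.085 and 0.085 m and z of long2 in the frame of tote_right between -0.005 and 0.045 m and angle between long2's own x axis and vertical between 1.37 and 1.77 rad) and (x of long3 in the frame of tote_right between -0.115 and 0.115 m and y of long3 in the frame of tote_right between -0.085 and 0.085 m and z of long3 in the frame of tote_right between -0.005 and 0.045 m and angle between long3's own x axis and vertical between 1.37 and 1.77 rad) and (x of sample_short in the frame of tote_left between -0.115 and 0.115 m and y of sample_short in the frame of tote_left between -0.085 and 0.085 m and z of sample_short in the frame of tote_left between -0.005 and 0.045 m and angle between sample_short's own x axis and vertical between 1.37 and 1.77 rad) and (x of short1 in the frame of tote_left between -0.115 and 0.115 m and y of short1 in the frame of tote_left between -0.085 and 0.085 m and z of short1 in the frame of tote_left between -0.005 and 0.045 m and angle between short1's own x axis and vertical between 1.37 and 1.77 rad) and (x of short2 in the frame of tote_left between -0.115 and 0.115 m and y of short2 in the frame of tote_left between -0.085 and 0.085 m and z of short2 in the frame of tote_left between -0.005 and 0.045 m and angle between short2's own x axis and vertical between 1.37 and 1.77 rad) and (x of short3 in the frame of tote_left between -0.115 and 0.115 m and y of short3 in the frame of tote_left between -0.085 and 0.085 m and z of short3 in the frame of tote_left between -0.005 and 0.045 m and angle between short3's own x axis and vertical between 1.37 and 1.77 rad)))), for 0.3 s.
3. the sealer is switched back on (lever at 0.15 rad or less) (value of joint lever below 0.15 rad), for 0.2 s.
At the end, for the whole second after the job is handed in: Each long box lies in the tote with the packed long box, each short one with the packed short box: centre inside the walls, underside centre under 45 mm above the bench, long axis level within 0.2 rad, at rest (under 30 mm/s); lever back on (0.15 rad or less) ((((x of sample_long in the frame of tote_left between -0.115 and 0.115 m and y of sample_long in the frame of tote_left between -0.085 and 0.085 m and z of sample_long in the frame of tote_left between -0.005 and 0.045 m and angle between sample_long's own x axis and vertical between 1.37 and 1.77 rad) and (x of long1 in the frame of tote_left between -0.115 and 0.115 m and y of long1 in the frame of tote_left between -0.085 and 0.085 m and z of long1 in the frame of tote_left between -0.005 and 0.045 m and angle between long1's own x axis and vertical between 1.37 and 1.77 rad) and (x of long2 in the frame of tote_left between -0.115 and 0.115 m and y of long2 in the frame of tote_left between -0.085 and 0.085 m and z of long2 in the frame of tote_left between -0.005 and 0.045 m and angle between long2's own x axis and vertical between 1.37 and 1.77 rad) and (x of long3 in the frame of tote_left between -0.115 and 0.115 m and y of long3 in the frame of tote_left between -0.085 and 0.085 m and z of long3 in the frame of tote_left between -0.005 and 0.045 m and angle between long3's own x axis and vertical between 1.37 and 1.77 rad) and (x of sample_short in the frame of tote_right between -0.115 and 0.115 m and y of sample_short in the frame of tote_right between -0.085 and 0.085 m and z of sample_short in the frame of tote_right between -0.005 and 0.045 m and angle between sample_short's own x axis and vertical between 1.37 and 1.77 rad) and (x of short1 in the frame of tote_right between -0.115 and 0.115 m and y of short1 in the frame of tote_right between -0.085 and 0.085 m and z of short1 in the frame of tote_right between -0.005 and 0.045 m and angle between short1's own x axis and vertical between 1.37 and 1.77 rad) and (x of short2 in the frame of tote_right between -0.115 and 0.115 m and y of short2 in the frame of tote_right between -0.085 and 0.085 m and z of short2 in the frame of tote_right between -0.005 and 0.045 m and angle between short2's own x axis and vertical between 1.37 and 1.77 rad) and (x of short3 in the frame of tote_right between -0.115 and 0.115 m and y of short3 in the frame of tote_right between -0.085 and 0.085 m and z of short3 in the frame of tote_right between -0.005 and 0.045 m and angle between short3's own x axis and vertical between 1.37 and 1.77 rad)) or ((x of sample_long in the frame of tote_right between -0.115 and 0.115 m and y of sample_long in the frame of tote_right between -0.085 and 0.085 m and z of sample_long in the frame of tote_right between -0.005 and 0.045 m and angle between sample_long's own x axis and vertical between 1.37 and 1.77 rad) and (x of long1 in the frame of tote_right between -0.115 and 0.115 m and y of long1 in the frame of tote_right between -0.085 and 0.085 m and z of long1 in the frame of tote_right between -0.005 and 0.045 m and angle between long1's own x axis and vertical between 1.37 and 1.77 rad) and (x of long2 in the frame of tote_right between -0.115 and 0.115 m and y of long2 in the frame of tote_right between -0.085 and 0.085 m and z of long2 in the frame of tote_right between -0.005 and 0.045 m and angle between long2's own x axis and vertical between 1.37 and 1.77 rad) and (x of long3 in the frame of tote_right between -0.115 and 0.115 m and y of long3 in the frame of tote_right between -0.085 and 0.085 m and z of long3 in the frame of tote_right between -0.005 and 0.045 m and angle between long3's own x axis and vertical between 1.37 and 1.77 rad) and (x of sample_short in the frame of tote_left between -0.115 and 0.115 m and y of sample_short in the frame of tote_left between -0.085 and 0.085 m and z of sample_short in the frame of tote_left between -0.005 and 0.045 m and angle between sample_short's own x axis and vertical between 1.37 and 1.77 rad) and (x of short1 in the frame of tote_left between -0.115 and 0.115 m and y of short1 in the frame of tote_left between -0.085 and 0.085 m and z of short1 in the frame of tote_left between -0.005 and 0.045 m and angle between short1's own x axis and vertical between 1.37 and 1.77 rad) and (x of short2 in the frame of tote_left between -0.115 and 0.115 m and y of short2 in the frame of tote_left between -0.085 and 0.085 m and z of short2 in the frame of tote_left between -0.005 and 0.045 m and angle between short2's own x axis and vertical between 1.37 and 1.77 rad) and (x of short3 in the frame of tote_left between -0.115 and 0.115 m and y of short3 in the frame of tote_left between -0.085 and 0.085 m and z of short3 in the frame of tote_left between -0.005 and 0.045 m and angle between short3's own x axis and vertical between 1.37 and 1.77 rad))) and value of joint lever below 0.15 rad and linear speed of each of long1, long2, long3, short1, short2, short3 below 0.03 m/s); the robot touches nothing.
It fails at once if the gripper reached into the catch tray (TCP over the tray, lower than 80 mm) while the sealer was on (value of joint lever below 0.5 rad and x of the grasp point in the frame of sealer between -0.085 and 0.085 m and y of the grasp point in the frame of sealer between -0.18 and 0.18 m and z of the grasp point in the frame of sealer below 0.08 m).
It fails at once if a bystander was moved more than 40 mm (distance of any of ink_jar, driver, tape_roll, loupe from where it was at the start of the episode above 0.04 m).
Of long1, long2, long3, short1, short2, short3 only 4 to 6 are there at a start; the rules pass over those that are not, and their reading is None.
At some moment in a run one of long1, long2, long3, short1, short2, short3 may be knocked a few centimetres aside while the robot is not near it.
Once in a run the grip may slacken for a moment while it holds something.
It also fails if it takes over 210 s, if anything falls off the work surface, if the arm or the gripper's body presses on something with over 40 N, if the wrist force passes 120 N, or if a joint passes its speed limit or range.

## Robot

A 6-joint arm with a two-finger parallel gripper is mounted at the origin on the work surface. World frame = base frame: x ahead of the robot, y to its left, z up, the work surface at z = 0. Lengths are in m, angles in rad, forces in N, time in s.
With the tool pointing down it reaches from about 0.35 to 0.85 m from the base axis. Payload 8.1 kg.
Tool frame: the origin (TCP) lies between the finger pads, 19 mm behind the fingertips; this is the grasp point; z points along the fingers, y is the direction in which the jaws open and shut (so a half turn about z gives the same grasp; the last joint's range is limited). The gripper opens to 93 mm and grips with 3 to 60 N. Pads are 15 mm wide; open, the fingers measure 128 mm over their backs; the gripper's body (75 mm by 188 mm) begins 65 mm behind the grasp point.
Start: joints at [1.121, 0.13, 1.488, -0, 1.523, -0.085], TCP at [0.214, 0.561, 0.237] pointing down, gripper open.
Joint ranges: [-2.96, 2.96], [-0.89, 2.26], [0.02, 2.5], [-1.34, 4.48], [0, 2.73], [-2.66, 2.66]. Speed limits (rad/s): [2.39, 2.39, 2.79, 3.14, 3.14, 3.14].

## Interface

Orientations are given as a rotation vector (axis times angle).
In Python, from plant import read_state, read_camera, close_job gives the robot as it stands.
- The arm moves only by the tool jog_arm, never from a script. Its argument "motion" is one flat list of numbers, 7 for each row, row after row: the opening, from 0 (shut) to 1 (fully open), then the shift along the tool's x, y, z scaled (see below), then the turn, a rotation vector about the tool's x, y, z scaled (see below). A call has 1 to 8 rows; each row is the pose to reach, as a shift and turn from the pose measured when the call began, along the tool's axes at that moment; what a row does not reach only later rows make up. The controller multiplies each number of a shift by 0.5 m and each number of a turn by 90 degrees. A row lasts 1/10 s, in which the tool goes at most 50 mm and 8.59 degrees, less where a joint would pass 70% of its speed; a pose out of reach is approached as far as the arm can. A call with a number of a shift or a turn outside -1 to 1 is refused whole. A call with a gripper value outside its range is refused whole. The fingers move at their own pace and stop on an object; "grip_force" is the grip in N (left out, the last holds). Time passes only in rows, so rows that repeat a pose let the fingers close. It gives the time, the measured TCP pose, the force and the opening at its end, in the units of the state.
- read_state(): the state, without advancing time (a new reading comes with each control period).
- read_camera(name): name is "scene" or "top" or "wrist"; returns a dict with "frame" (384x512x3 uint8, red, green, blue), "vertical_fov" (degrees; the focal length in pixels is half the picture's height over the tangent of half this angle, whatever the lens; pixels are square), "cx", "cy" (the principal point, pixels), "dist_coeffs" ([k1, k2, p1, p2, k3] as OpenCV has them; the pictures are not rectified), "world_from_camera" (4x4, takes a point from camera to world coordinates); the wrist camera has in their place "hand_eye" (4x4, takes a point from camera to tool coordinates, whose origin is the TCP and whose axes are the flange's). Camera axes: x right, y down, z forward; pixel columns grow to the right and rows downward; lengths in m; the calibration is good to about 2 mm. A picture is of the moment at which its call begins: read the wrist's pose just before it. There is no depth.
- close_job(): hands the job in, once; it reports no verdict.
The state is a dict: "t": time; "q": joint angles; "dq": joint speeds; "joint_torque": joint torques, N m; "tool_pos": TCP position; "orientation": TCP orientation; "force": force on the tool from outside, world axes, zero at the start; "wrist_torque": the same for the moment, N m; "opening": finger opening in m.
Only numpy, scipy, OpenCV 4.12 (cv2) and the standard library are available. Lean on these libraries where they do the work, as an engineer would, in place of code of your own. Each camera call takes 0.05 s, during which the arm holds its last target.

## Working session

There is one attempt and no reset: what is moved stays moved. The work goes in short steps, Python scripts to look and compute and a tool call to move; the robot and the scene stay as the last step left them, time stands still between calls to the robot, and variables do not carry over. Pictures are saved under pics/ and viewed, and the job is handed in when it is done.

Besides the shell and the picture viewer there is one more tool, called after "Call:" by a JSON object that holds its "api" and its "payload", one argument or row to a line. jog_arm: Moves the arm, as the interface text tells. Its arguments: {"type":"object","properties":{"motion":{"type":"array","items":{"type":"number"}},"grip_force":{"type":"number"}},"required":["motion"]}

```bash
ls; mkdir -p pics
cat > h.py <<'E'
import numpy as np, cv2, sys
from scipy.spatial.transform import Rotation as R
from plant import read_state, read_camera, close_job
def K(c):
    h=c["frame"].shape[0]; f=h/2/np.tan(np.radians(c["vertical_fov"])/2)
    return np.array([[f,0,c["cx"]],[0,f,c["cy"]],[0,0,1.]])
def cam(name):
    s=read_state(); c=read_camera(name)
    if "world_from_camera" in c: T=np.array(c["world_from_camera"])
    else:
        W=np.eye(4); W[:3,:3]=R.from_rotvec(s["orientation"]).as_matrix(); W[:3,3]=s["tool_pos"]
        T=W@np.array(c["hand_eye"])
    c["T"]=T; c["K"]=K(c); c["d"]=np.array(c["dist_coeffs"],float); return c
def save(c,fn): cv2.imwrite("pics/"+fn,c["frame"][:,:,::-1])
def ray(c,px,z):
    p=cv2.undistortPoints(np.array(px,float).reshape(-1,1,2),c["K"],c["d"]).reshape(-1,2)
    d=np.c_[p,np.ones(len(p))]@c["T"][:3,:3].T; o=c["T"][:3,3]
    return o+d*((z-o[2])/d[:,2])[:,None]
def proj(c,P):
    Ti=np.linalg.inv(c["T"]); r=cv2.Rodrigues(Ti[:3,:3])[0]
    return cv2.projectPoints(np.array(P,float).reshape(-1,1,3),r,Ti[:3,3],c["K"],c["d"])[0].reshape(-1,2)
E
python3 - <<'E'
from h import *
print(read_state())
for n in ["scene","top","wrist"]:
    c=cam(n); save(c,n+"0.png"); print(n,c["vertical_fov"],c["cx"],c["cy"],c["dist_coeffs"]); print(c["T"].round(3))
E
```

```text
pics
{'t': 0.0, 'q': array([ 1.12059415e+00,  1.31140247e-01,  1.48927186e+00,  2.11076920e-05,
        1.52301570e+00, -8.53559400e-02]), 'dq': array([-0.0010489 , -0.0003357 , -0.00046332,  0.00132411, -0.00022676,
       -0.00118862]), 'joint_torque': array([-3.11385984e-04, -5.59827483e+01, -4.91771328e+01,  7.69764930e-02,
        3.48775322e-02, -1.82453691e-04]), 'tool_pos': array([0.21379581, 0.56004122, 0.236404  ]), 'orientation': array([-5.69835388e-01, -3.08896520e+00,  2.77069908e-03]), 'force': array([ 0.63833962,  0.11037113, -0.64648198]), 'wrist_torque': array([ 0.05178994, -0.02488193,  0.02513364]), 'opening': 0.09260443062732583}
scene 51.77259853495965 260.9356697257595 188.89898853228408 [-0.09738716  0.          0.          0.          0.        ]
[[ 0.874  0.402 -0.273  0.794]
 [ 0.485 -0.703  0.52  -0.682]
 [ 0.017 -0.587 -0.809  1.112]
 [ 0.     0.     0.     1.   ]]
top 57.85493653928888 256.21833123225434 189.63942198126597 [0.00314531 0.         0.         0.         0.        ]
[[ 1.650e-01 -9.590e-01  2.300e-01  2.030e-01]
 [-9.860e-01 -1.610e-01  3.800e-02 -5.900e-02]
 [ 1.000e-03 -2.330e-01 -9.720e-01  1.031e+00]
 [ 0.000e+00  0.000e+00  0.000e+00  1.000e+00]]
wrist 59.276340570247456 253.50984062831978 192.59654266413293 [-0.02148564  0.          0.          0.          0.        ]
[[ 0.357  0.9    0.251  0.144]
 [ 0.934 -0.344 -0.098  0.586]
 [-0.002  0.27  -0.963  0.384]
 [ 0.     0.     0.     1.   ]]
```

View pics/top0.png

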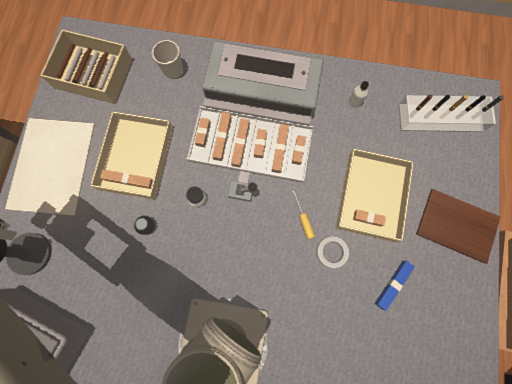

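View pics/scene0.png

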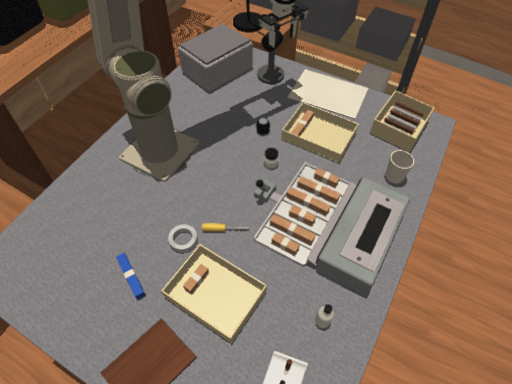

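Run:
```python
import cv2
a=cv2.imread("pics/top0.png")
cv2.imwrite("pics/top0c.png",cv2.resize(a[80:330,100:420],None,fx=2.4,fy=2.4,interpolation=cv2.INTER_CUBIC))
```

```text
(no output)
```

View pics/top0c.png

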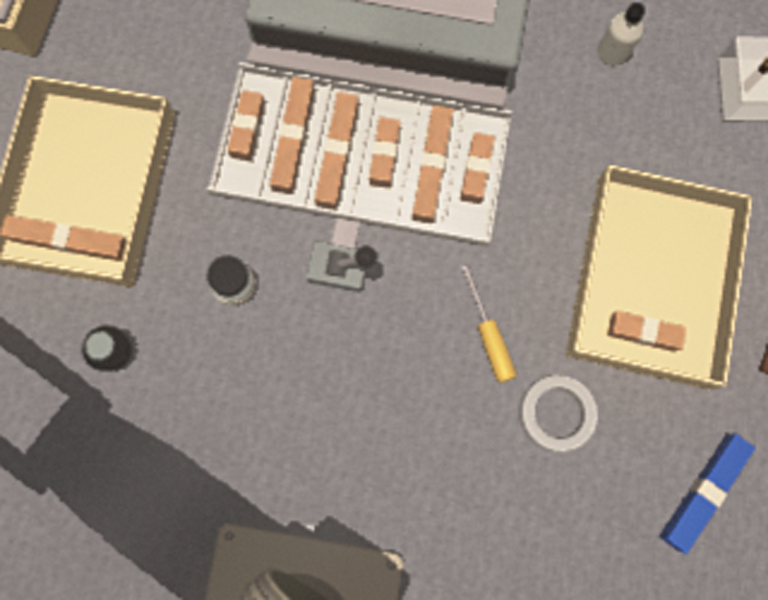

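The top view shows the orange boxes in the six tray lanes. Left to right in the crop they are short (246,125), long (291,133), long (337,150), short (385,151), long (433,163) and short (478,167). The left tote holds the long sample at (65,238) and the right tote holds the short one at (648,330). The lever ball is at (366,257), leaning right (-y). The blue box at (708,492) is a decoy. Next I'll measure the poses.

```bash
cat > meas.py <<'E'
from h import *
def boxes(c,zt=0.034,amin=60):
    hsv=cv2.cvtColor(c["frame"],cv2.COLOR_RGB2HSV)
    m=cv2.inRange(hsv,(5,90,90),(16,255,255))
    m=cv2.morphologyEx(m,cv2.MORPH_CLOSE,np.ones((9,9)) if 0 else np.ones((3,3)))
    n,l,s,ce=cv2.connectedComponentsWithStats(m)
    return m,[(s[i],ce[i]) for i in range(1,n) if s[i][4]>amin]
E
python3 - <<'E'
from meas import *
c=cam("top")
m,b=boxes(c,amin=20)
for s,ce in b: print(s,ce.round(1),ray(c,[ce],.034)[0].round(3))
k=2.4
def cr(p): return np.array(p)/k+[100,80]
def show(n,ps,z):
    P=ray(c,[cr(p) for p in ps],z); print(n,P.round(4).tolist())
    return P
show("tray outer corners",[(240,66),(511,110),(490,241),(208,190)],.022)
show("ball",[(366,257)],.092)
show("toteL",[(30,78),(174,100),(133,284),(-12,262)],.05)
show("toteR",[(609,168),(750,197),(726,384),(572,355)],.05)
show("jar",[(230,275)],.062);show("loupe",[(104,346)],.05);show("tape",[(560,413)],.025);show("driver",[(465,268),(505,378)],.01)
E
```

```text
[    0     0   512   384 33903] [311.   74.9] [ 0.841 -0.131  0.034]
[489   0  23   4  45] [502.9   0.7] [ 1.227 -0.736  0.034]
[ 56  43  19  34 162] [65. 60.] [0.763 0.661 0.034]
[ 73  47  19  33 131] [82.2 62.5] [0.763 0.603 0.034]
[ 91  51  17  34 110] [99.9 65.8] [0.761 0.544 0.034]
[218 112  13  20 178] [224.1 121.9] [0.636 0.113 0.034]
[199 118  10  11  85] [203.9 122.8] [0.622 0.174 0.034]
[237 119  12  20 173] [242.7 128.4] [0.624 0.053 0.034]
[277 124  12  20 170] [282.4 133.7] [ 0.627 -0.071  0.034]
[257 129  10  10  82] [261.2 133.8] [ 0.616 -0.006  0.034]
[195 133  11  13 115] [200.2 139.1] [0.568 0.175 0.034]
[296 135  10  11  82] [300.3 140.3] [ 0.615 -0.128  0.034]
[  0 137  17  43 396] [  5.1 155.4] [0.419 0.744 0.034]
[213 137  12  22 195] [218.5 147.8] [0.55  0.114 0.034]
[231 143  13  23 198] [237.2 154.4] [0.538 0.054 0.034]
[254 144  10  13 106] [258.5 150.3] [ 0.562 -0.007  0.034]
[272 149  12  23 194] [277.6 160. ] [ 0.541 -0.069  0.034]
[293 151  10  13 104] [297.1 156.8] [ 0.561 -0.125  0.034]
[ 99 169  24  15 236] [110.9 175.8] [0.41  0.413 0.034]
[127 174  25  15 254] [139.5 181.1] [0.408 0.325 0.034]
[353 210  15  12 147] [360.2 215.5] [ 0.413 -0.33   0.034]
[372 214  14  13 130] [379.  219.9] [ 0.409 -0.385  0.034]
tray outer corners [[0.6767, 0.1995, 0.022], [0.6738, -0.1609, 0.022], [0.4943, -0.1575, 0.022], [0.5016, 0.2049, 0.022]]
ball [[0.4313, -0.0113, 0.092]]
toteL [[0.6028, 0.4532, 0.05], [0.6036, 0.2654, 0.05], [0.3623, 0.2614, 0.05], [0.3599, 0.4404, 0.05]]
toteR [[0.6038, -0.2882, 0.05], [0.5948, -0.4634, 0.05], [0.3602, -0.4498, 0.05], [0.3643, -0.2686, 0.05]]
jar [[0.3901, 0.1462, 0.062]]
loupe [[0.2837, 0.2778, 0.05]]
tape [[0.2972, -0.2675, 0.025]]
driver [[0.4577, -0.1323, 0.01], [0.3294, -0.1997, 0.01]]
```

```bash
cat > go.py <<'E'
# go.py x y z toolxangle_deg [n]: prints the row for a target
from h import *
def go(x,y,z,a=None):
    s=read_state(); Rm=R.from_rotvec(s["orientation"]).as_matrix()
    if a is None: Rt=Rm
    else:
        a=np.radians(a); tx=np.array([np.cos(a),np.sin(a),0]); tz=np.array([0,0,-1.]); Rt=np.c_[tx,np.cross(tz,tx),tz]
    d=Rm.T@(np.array([x,y,z])-s["tool_pos"])
    t=R.from_matrix(Rm.T@Rt).as_rotvec()
    print("shift",(d/.5).round(3),"turn",(t/(np.pi/2)).round(3),"rows>=",int(np.ceil(max(np.linalg.norm(d)/.05,np.degrees(np.linalg.norm(t))/8.59))), "| pos",np.round(s["tool_pos"],4),"t",round(s["t"],2),"F",np.round(s["force"],1),"op",round(s["opening"],4),"txang",round(float(np.degrees(np.arctan2(Rm[1,0],Rm[0,0]))),1))
if __name__=="__main__":
    v=[float(q) for q in sys.argv[1:]]
    go(*v)
E
python3 go.py .45 .3 .24 178.97
```

```text
shift [-0.627 -0.318 -0.006] turn [-0.001 -0.    -0.221] rows>= 8 | pos [0.2139 0.5602 0.2368] t 0.2 F [-0.3 -0.2 -0. ] op 0.0929 txang 159.1
```

Call:
{"api": "jog_arm", "payload": {
  "motion": [0,-0.627,-0.318,-0.006,0,0,-0.221,0,-0.627,-0.318,-0.006,0,0,-0.221,0,-0.627,-0.318,-0.006,0,0,-0.221,0,-0.627,-0.318,-0.006,0,0,-0.221,0,-0.627,-0.318,-0.006,0,0,-0.221,0,-0.627,-0.318,-0.006,0,0,-0.221,0,-0.627,-0.318,-0.006,0,0,-0.221,0,-0.627,-0.318,-0.006,0,0,-0.221],
  "grip_force": 20
}}

```text
t: 1.0
tool_pos: [0.453, 0.2957, 0.2398]
orientation: [0.036, 3.141, -0.004]
force: [-0.5, 0.3, 0.3]
opening: 0.0336
```

```bash
python3 go.py .45 -.07 .24 178.97; python3 -c "
from h import *
c=cam('wrist');save(c,'w1.png')"
```

```text
shift [-0.011 -0.731  0.001] turn [-0.002  0.    -0.003] rows>= 8 | pos [0.453  0.2957 0.2398] t 1.0 F [-0.5  0.3  0.3] op 0.0336 txang 178.7
```

View pics/w1.png

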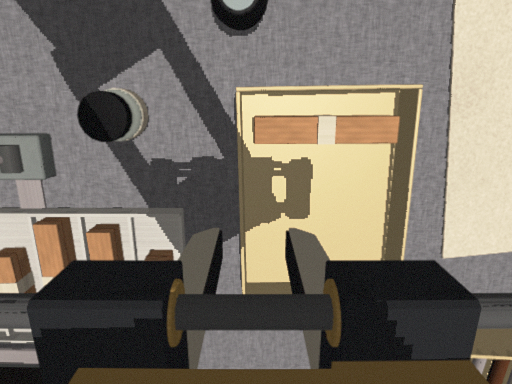

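The wrist view shows the left tote with its near rim corners at about (238,88) and (421,87) and the sample at (327,130).

```bash
python3 -c "
from h import *
c=cam('wrist')
print(ray(c,[(238,88),(421,87),(404,256),(244,293)],.05).round(4))
print('sample',ray(c,[(255,117),(398,116),(398,143),(255,143)],.034).round(4))"
```

```text
[[0.3675 0.2827 0.05  ]
 [0.3701 0.4585 0.05  ]
 [0.548  0.4592 0.05  ]
 [0.5899 0.2817 0.05  ]]
sample [[0.3959 0.2984 0.034 ]
 [0.398  0.4453 0.034 ]
 [0.4257 0.4477 0.034 ]
 [0.4225 0.2979 0.034 ]]
```

Call:
{"api": "jog_arm", "payload": {
  "motion": [0,-0.011,-0.731,0,0,0,0,0,-0.011,-0.731,0,0,0,0,0,-0.011,-0.731,0,0,0,0,0,-0.011,-0.731,0,0,0,0,0,-0.011,-0.731,0,0,0,0,0,-0.011,-0.731,0,0,0,0,0,-0.011,-0.731,0,0,0,0,0,-0.011,-0.731,0,0,0,0]
}}

```text
t: 1.9
tool_pos: [0.4483, -0.069, 0.2402]
orientation: [-0.035, -3.141, 0.003]
force: [0.6, 0.6, -0.4]
opening: 0.0004
```

```bash
python3 go.py .431 -.065 .095 178.97; python3 -c "
from h import *
c=cam('wrist');save(c,'w2.png')
for z in (.022,.034,.092):print(z)"
```

```text
shift [0.035 0.008 0.29 ] turn [-0.001 -0.    -0.003] rows>= 3 | pos [ 0.4483 -0.069   0.2402] t 1.9 F [ 0.6  0.6 -0.4] op 0.0004 txang 178.7
0.022
0.034
0.092
```

View pics/w2.png

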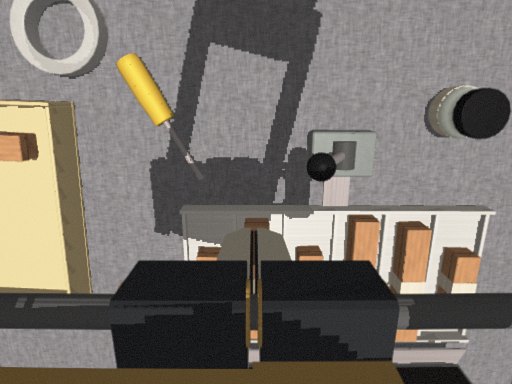

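The wrist view shows the lever ball at (321,166), the tray front wall from (182,207) to (494,208), and the screwdriver clear of the fingers.

```bash
python3 -c "
from h import *
c=cam('wrist')
print('front',ray(c,[(182,207),(493,207)],.022).round(4))
print('ball',ray(c,[(321,166)],.092).round(4))
print('driver tip',ray(c,[(202,178)],.005).round(4))"
```

```text
front [[ 0.4911 -0.1536  0.022 ]
 [ 0.4993  0.2033  0.022 ]]
ball [[ 0.4331 -0.0103  0.092 ]]
driver tip [[ 0.4616 -0.1314  0.005 ]]
```

Call:
{"api": "jog_arm", "payload": {
  "motion": [0,0.034,0.0,0,0,0,0,0,0.034,0.0,0.1,0,0,0,0,0.034,0.0,0.2,0,0,0,0,0.034,0.0,0.29,0,0,0,0,0.034,0.0,0.29,0,0,0]
}}

```text
t: 2.5
tool_pos: [0.4264, -0.0638, 0.0888]
orientation: [-0.032, -3.129, -0.004]
force: [-0.8, 0.5, 0.0]
opening: 0.0006
```

```bash
python3 go.py .431 .034 .095 178.97; python3 -c "
from h import *
c=cam('scene');save(c,'s1.png')
cv2.imwrite('pics/s1c.png',cv2.resize(c['frame'][130:260,200:340,::-1],None,fx=4,fy=4))"
```

```text
shift [-0.005  0.196 -0.012] turn [ 0.002 -0.008 -0.002] rows>= 2 | pos [ 0.4264 -0.0638  0.0888] t 2.5 F [-0.8  0.5  0. ] op 0.0006 txang 178.8
```

View pics/s1c.png

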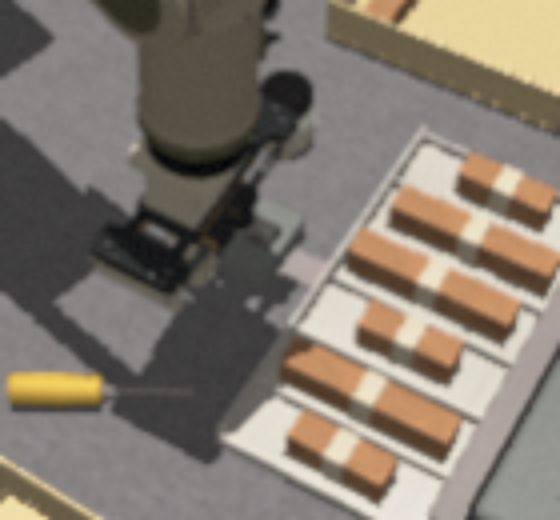

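Call:
{"api": "jog_arm", "payload": {
  "motion": [0,-0.004,0.03,-0.01,0,0,0,0,-0.004,0.06,-0.01,0,0,0,0,-0.004,0.09,-0.01,0,0,0,0,-0.004,0.12,-0.01,0,0,0,0,-0.004,0.15,-0.01,0,0,0,0,-0.004,0.17,-0.01,0,0,0,0,-0.004,0.185,-0.01,0,0,0,0,-0.004,0.19,-0.01,0,0,0]
}}

```text
t: 3.35
tool_pos: [0.4336, 0.0311, 0.0991]
orientation: [-0.03, -3.136, -0.002]
force: [0.0, -0.3, 0.1]
opening: 0.0001
```

```bash
python3 go.py .431 .04 .095 178.97; python3 -c "
from h import *
c=cam('wrist');save(c,'w3.png')"
```

```text
shift [0.006 0.018 0.008] turn [ 0.001 -0.004 -0.001] rows>= 1 | pos [0.4336 0.0311 0.0991] t 3.35 F [ 0.  -0.3  0.1] op 0.0001 txang 178.9
```

View pics/w3.png

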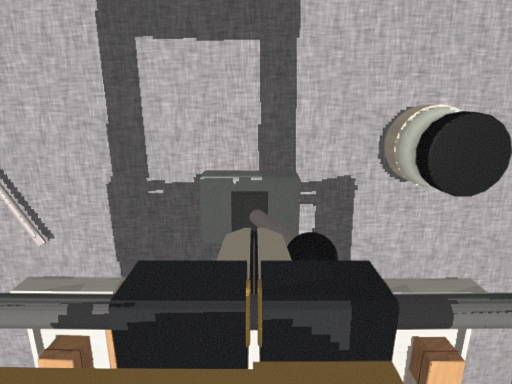

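The ball is now right of the fingers at (312,258). I'll push on to the stop.

Call:
{"api": "jog_arm", "payload": {
  "motion": [0,0.005,0.01,0.008,0,0,0,0,0.005,0.018,0.008,0,0,0,0,0.005,0.024,0.008,0,0,0,0,0.005,0.024,0.008,0,0,0]
}}

```text
t: 3.8
tool_pos: [0.4304, 0.0394, 0.0942]
orientation: [-0.032, -3.133, 0.009]
force: [-0.7, -20.6, 0.1]
opening: 0.0006
```

```bash
python3 go.py .431 .04 .095 178.97; python3 -c "
from h import *
c=cam('wrist');save(c,'w4.png')
print(ray(c,[(312,258)],.092))"
```

```text
shift [-0.001  0.001 -0.002] turn [-0.004 -0.005 -0.001] rows>= 1 | pos [0.4304 0.0394 0.0942] t 3.8 F [ -0.7 -20.6   0.1] op 0.0006 txang 178.8
[[0.43127922 0.06711212 0.092     ]]
```

View pics/w4.png

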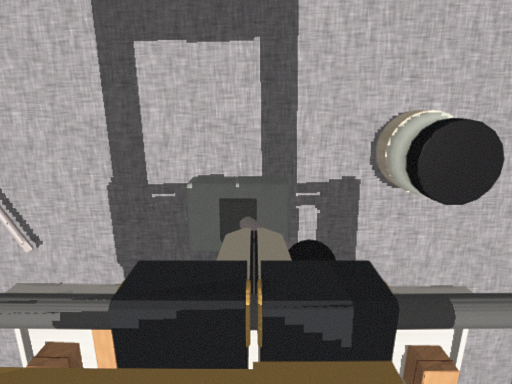

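The lever met its stop: 20 N at the ball. I'll back off, rise and look at the tray.

Call:
{"api": "jog_arm", "payload": {
  "motion": [0.5,0,-0.04,0,0,0,0,0.5,0,-0.06,-0.1,0,0,0,0.5,0,-0.06,-0.2,0,0,0,0.5,-0.08,-0.05,-0.3,0,0,0,0.5,-0.18,-0.05,-0.4,0,0,0,0.5,-0.28,-0.04,-0.45,0,0,0,0.5,-0.36,-0.04,-0.45,0,0,0,0.5,-0.36,-0.04,-0.45,0,0,0]
}}

```text
t: 4.65
tool_pos: [0.6146, 0.0169, 0.3186]
orientation: [-0.033, -3.135, 0.008]
force: [0.2, 0.3, -0.1]
opening: 0.0465
```

```bash
python3 go.py .585 .02 .2 178.85; python3 -c "
from h import *
c=cam('wrist');save(c,'w5.png')
c=cam('top');save(c,'t5.png')
"
```

```text
shift [0.058 0.006 0.238] turn [-0.003 -0.004 -0.001] rows>= 3 | pos [0.6146 0.0169 0.3186] t 4.65 F [ 0.2  0.3 -0.1] op 0.0465 txang 178.8
```

View pics/w5.png

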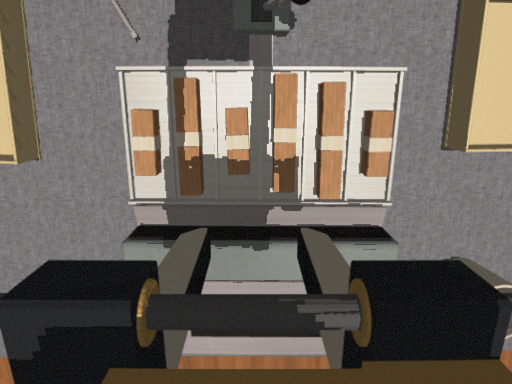

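View pics/t5.png

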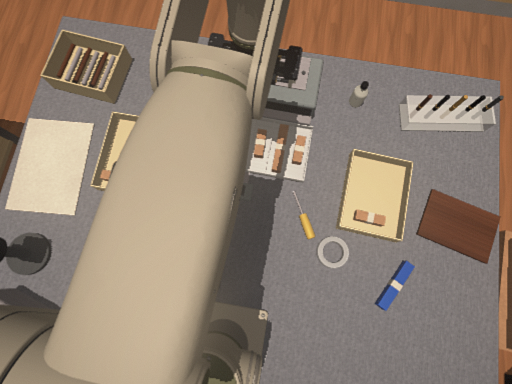

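The tray is fully visible, image left being world -y. Left to right: short (146,142), long (188,139), short (237,141), long (285,134), long (332,140), short (378,143). The lever ball is at the right (300,0), i.e. off. Now the centres.

```bash
cat > tray.py <<'E'
from h import *
def tray(c,zt=.034,vmax=230):
    hsv=cv2.cvtColor(c["frame"],cv2.COLOR_RGB2HSV)
    m=cv2.inRange(hsv,(4,100,60),(16,255,255)); m[vmax:]=0
    m2=cv2.morphologyEx(m,cv2.MORPH_CLOSE,np.ones((21,5)))
    cs,_=cv2.findContours(m2,cv2.RETR_EXTERNAL,cv2.CHAIN_APPROX_NONE)
    out=[]
    for k in cs:
        if cv2.contourArea(k)<500: continue
        P=ray(c,k.reshape(-1,2),zt)[:,:2].astype(np.float32)
        (cx,cy),(w,h),a=cv2.minAreaRect(P)
        if w<h: a+=90
        a=(a+90)%180-90
        out.append((cx,cy,max(w,h),min(w,h),a))
    return sorted(out,key=lambda o:o[1])
if __name__=="__main__":
    c=cam("wrist")
    for o in tray(c): print(np.round(o,4))
    print("front",ray(c,[(118,69),(405,69)],.022).round(4),"back",ray(c,[(130,202),(391,202)],.022).round(4))
E
python3 tray.py
```

```text
[ 0.5903 -0.1231  0.0834  0.0335 -2.6127]
[ 0.5863 -0.0675  0.1483  0.0313 -0.7903]
[ 0.5913 -0.0061  0.0841  0.0277  0.6539]
[ 0.5838  0.054   0.147   0.0282 -0.9943]
[ 0.5952  0.1123  0.1489  0.0317 -0.374 ]
[ 0.5978  0.1726  0.0832  0.0359 -1.6423]
front [[ 0.4974 -0.1524  0.022 ]
 [ 0.5051  0.2051  0.022 ]] back [[ 0.6706 -0.1572  0.022 ]
 [ 0.6777  0.2018  0.022 ]]
```

```bash
python3 go.py .584 .054 .12 178.85;python3 go.py .584 .054 .036 178.85
```

```text
shift [0.055 0.075 0.393] turn [-0.003 -0.007 -0.   ] rows>= 5 | pos [0.6126 0.0169 0.3165] t 4.8 F [-0.3 -0.1 -0.6] op 0.0463 txang 178.8
shift [0.053 0.076 0.561] turn [-0.003 -0.007 -0.   ] rows>= 6 | pos [0.6126 0.0169 0.3165] t 4.8 F [-0.3 -0.1 -0.6] op 0.0463 txang 178.8
```

Call:
{"api": "jog_arm", "payload": {
  "motion": [0.45,0.055,0.075,0.1,-0.003,-0.007,0,0.45,0.055,0.075,0.2,-0.003,-0.007,0,0.45,0.055,0.075,0.3,-0.003,-0.007,0,0.45,0.055,0.075,0.38,-0.003,-0.007,0,0.45,0.055,0.075,0.39,-0.003,-0.007,0,0.45,0.055,0.075,0.39,-0.003,-0.007,0]
}}

```text
t: 5.4
tool_pos: [0.5813, 0.0539, 0.1197]
orientation: [-0.033, -3.137, 0.001]
force: [0.2, 0.4, -0.1]
opening: 0.0419
```

```bash
python3 go.py .584 .054 .036 178.85; python3 -c "
from h import *
c=cam('wrist');save(c,'w6.png')"
```

```text
shift [-0.006  0.     0.167] turn [-0.    -0.003 -0.001] rows>= 2 | pos [0.5813 0.0539 0.1197] t 5.4 F [ 0.2  0.4 -0.1] op 0.0419 txang 178.8
```

View pics/w6.png

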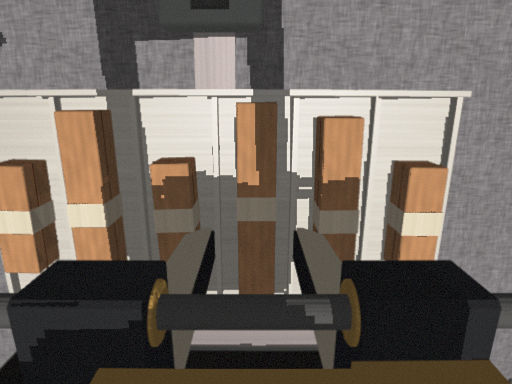

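The long box is centred between the fingers at (257,208). Descending and gripping it.

Call:
{"api": "jog_arm", "payload": {
  "motion": [0.45,-0.005,0,0.08,0,0,0,0.45,-0.005,0,0.15,0,0,0,0.45,-0.005,0,0.167,0,0,0,0.45,-0.005,0,0.167,0,0,0,0.1,-0.005,0,0.167,0,0,0,0.1,-0.005,0,0.167,0,0,0,0.1,-0.005,0,0.167,0,0,0,0.1,-0.005,0,0.167,0,0,0],
  "grip_force": 30
}}

```text
t: 6.25
tool_pos: [0.5883, 0.0539, 0.0422]
orientation: [0.033, 3.136, -0.001]
force: [-0.8, 0.4, 6.9]
opening: 0.0278
```

```bash
python3 go.py .584 .054 .2 178.85; python3 go.py .518 .321 .2 178.85
```

```text
shift [ 0.007 -0.    -0.316] turn [-0.     0.003 -0.001] rows>= 4 | pos [0.5883 0.0539 0.0422] t 6.25 F [-0.8  0.4  6.9] op 0.0278 txang 178.8
shift [ 0.15   0.531 -0.317] turn [-0.     0.003 -0.001] rows>= 7 | pos [0.5883 0.0539 0.0422] t 6.25 F [-0.8  0.4  6.9] op 0.0278 txang 178.8
```

Call:
{"api": "jog_arm", "payload": {
  "motion": [0.1,0.007,0,-0.08,0,0,0,0.1,0.007,0,-0.18,0,0,0,0.1,0.02,0.06,-0.28,0,0,0,0.1,0.06,0.16,-0.31,0,0,0,0.1,0.1,0.26,-0.31,0,0,0,0.1,0.13,0.36,-0.31,0,0,0,0.1,0.145,0.45,-0.31,0,0,0,0.1,0.145,0.531,-0.31,0,0,0]
}}

```text
t: 7.05
tool_pos: [0.5199, 0.3194, 0.1984]
orientation: [0.033, 3.134, 0.001]
force: [1.2, -0.6, 0.1]
opening: 0.0277
```

```bash
python3 go.py .516 .321 .042 178.85; python3 -c "
from h import *
c=cam('wrist');save(c,'w7.png')"
```

```text
shift [0.01  0.003 0.313] turn [ 0.     0.004 -0.001] rows>= 4 | pos [0.5199 0.3194 0.1984] t 7.05 F [ 1.2 -0.6  0.1] op 0.0277 txang 178.8
```

View pics/w7.png

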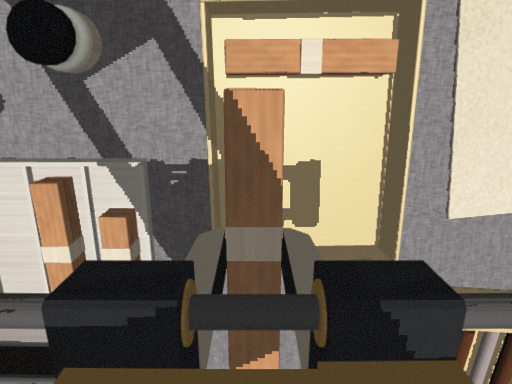

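The box is held and the tote is open below. Its left rim runs from (203,5) to (209,245) and its right rim from (424,0) to (400,250).

```bash
python3 -c "
from h import *
c=cam('wrist')
print('rim outer',ray(c,[(203,5),(207,150),(424,4),(410,150)],.05).round(4))
print('sample far edge',ray(c,[(225,74),(398,73)],.034).round(4))
print('far floor edge?',ray(c,[(350,246)],.05).round(4),ray(c,[(350,246)],.004).round(4))
print('band/front of held',ray(c,[(253,243),(253,89)],.192).round(4), ray(c,[(225,89),(284,89)],.192).round(4))"
```

```text
rim outer [[0.3728 0.2891 0.05  ]
 [0.4879 0.2861 0.05  ]
 [0.3743 0.4645 0.05  ]
 [0.4911 0.4654 0.05  ]]
sample far edge [[0.4239 0.3033 0.034 ]
 [0.4254 0.4551 0.034 ]]
far floor edge? [[0.5825 0.4177 0.05  ]] [[0.6043 0.4319 0.004 ]]
band/front of held [[0.5128 0.3256 0.192 ]
 [0.44   0.3269 0.192 ]] [[0.4398 0.3148 0.192 ]
 [0.4402 0.3404 0.192 ]]
```

```bash
python3 go.py .516 .323 .042 178.85; python3 -c "
from h import *
c=cam('wrist');save(c,'w7b.png');print(read_state()['dq'].round(3))
a=cam('top');save(a,'t7.png')
cv2.imwrite('pics/t7c.png',cv2.resize(a['frame'][90:220,60:210,::-1],None,fx=5,fy=4.5,interpolation=cv2.INTER_CUBIC))
"
```

```text
shift [ 0.008 -0.001  0.311] turn [0.002 0.004 0.003] rows>= 4 | pos [0.5193 0.3232 0.1977] t 7.15 F [-0.3 -0.8 -1.9] op 0.0275 txang 179.1
[-0.062 -0.021  0.029 -0.021  0.005 -0.026]
```

View pics/w7b.png

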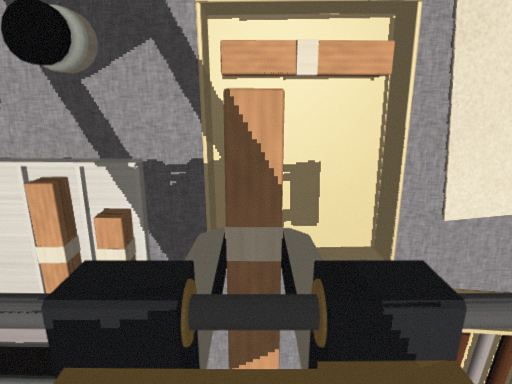

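Call:
{"api": "jog_arm", "payload": {
  "motion": [0.1,0.006,-0.002,0.06,0,0.004,0,0.1,0.006,-0.002,0.14,0,0.004,0,0.1,0.006,-0.002,0.21,0,0.004,0,0.1,0.006,-0.002,0.22,0,0.004,0,0.1,0.006,-0.002,0.22,0,0.004,0]
}}

```text
t: 7.75
tool_pos: [0.5177, 0.3161, 0.0869]
orientation: [-0.031, -3.139, 0.003]
force: [1.0, 0.6, -1.1]
opening: 0.0275
```

```bash
python3 go.py .516 .323 .042 178.85; python3 -c "
from h import *
c=cam('wrist');save(c,'w8.png')
"; python3 go.py .516 .323 .042 178.85
```

```text
shift [0.003 0.014 0.09 ] turn [-0.001 -0.002  0.   ] rows>= 1 | pos [0.5177 0.3161 0.0869] t 7.75 F [ 1.   0.6 -1.1] op 0.0275 txang 178.9
shift [0.006 0.012 0.094] turn [-0.  0.  0.] rows>= 1 | pos [0.5189 0.317  0.0888] t 7.8 F [0.2 0.3 0.1] op 0.0279 txang 178.9
```

View pics/w8.png

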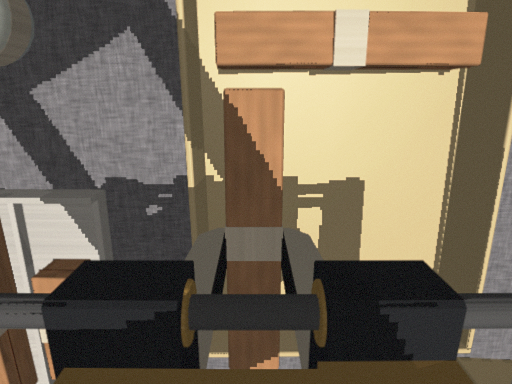

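Call:
{"api": "jog_arm", "payload": {
  "motion": [0.1,0.004,0.015,0.0,0,0,0,0.1,0.004,0.015,0.03,0,0,0,0.1,0.004,0.015,0.06,0,0,0,0.1,0.004,0.015,0.08,0,0,0,0.1,0.004,0.015,0.09,0,0,0,0.1,0.004,0.015,0.09,0,0,0]
}}

```text
t: 8.4
tool_pos: [0.5163, 0.3241, 0.0423]
orientation: [-0.031, -3.14, 0.002]
force: [-0.5, 0.1, -1.4]
opening: 0.0277
```

```bash
python3 go.py .516 .323 .042 178.85; python3 -c "
from h import *
c=cam('wrist');save(c,'w9.png')
"; python3 go.py .516 .323 .042 178.85
```

```text
shift [ 0.    -0.002  0.001] turn [-0.001 -0.001  0.   ] rows>= 1 | pos [0.5163 0.3241 0.0423] t 8.4 F [-0.5  0.1 -1.4] op 0.0277 txang 178.9
shift [ 0.001 -0.003  0.002] turn [-0. -0.  0.] rows>= 1 | pos [0.5167 0.3243 0.0431] t 8.45 F [-0.3 -0.6 -0.1] op 0.0279 txang 178.9
```

View pics/w9.png

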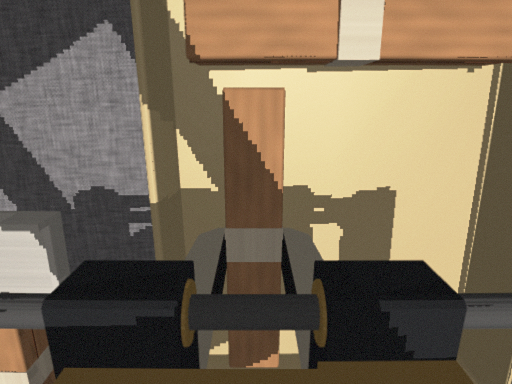

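```bash
python3 -c "
from h import *
c=cam('wrist')
print(ray(c,[(134,50),(150,200),(143,50),(157,200)],.05).round(4))
print('floor',ray(c,[(181,120),(184,230),(499,65),(463,290)],.004).round(4))
print('sample',ray(c,[(186,20),(186,62)],.034).round(4))
print('held',ray(c,[(224,89),(284,89)],.034).round(4))
"
```

```text
[[0.4227 0.2787 0.05  ]
 [0.4839 0.2789 0.05  ]
 [0.4228 0.2823 0.05  ]
 [0.4839 0.2819 0.05  ]]
floor [[0.4525 0.2853 0.004 ]
 [0.5165 0.2821 0.004 ]
 [0.427  0.4546 0.004 ]
 [0.5608 0.455  0.004 ]]
sample [[0.4092 0.2969 0.034 ]
 [0.426  0.2958 0.034 ]]
held [[0.4377 0.3119 0.034 ]
 [0.4382 0.3386 0.034 ]]
```

Call:
{"api": "jog_arm", "payload": {
  "motion": [0.1,0.0,0,0.012,0,0,0,0.1,0.0,0,0.012,0,0,0,0.4,0.0,0,0.012,0,0,0,0.4,0.0,0,0.012,0,0,0]
}}

```text
t: 8.9
tool_pos: [0.5175, 0.3247, 0.0381]
orientation: [0.031, 3.14, 0.001]
force: [0.2, 0.3, 0.1]
opening: 0.0364
```

```bash
python3 go.py .595 .114 .15 178.85
```

```text
shift [-0.164 -0.418 -0.224] turn [0.    0.001 0.   ] rows>= 6 | pos [0.5175 0.3247 0.0381] t 8.9 F [0.2 0.3 0.1] op 0.0364 txang 178.9
```

Call:
{"api": "jog_arm", "payload": {
  "motion": [0.4,0,0,-0.08,0,0,0,0.4,0,0,-0.18,0,0,0,0.45,-0.02,-0.05,-0.224,0,0,0,0.45,-0.06,-0.15,-0.224,0,0,0,0.45,-0.1,-0.25,-0.224,0,0,0,0.45,-0.14,-0.34,-0.224,0,0,0,0.45,-0.164,-0.418,-0.224,0,0,0,0.45,-0.164,-0.418,-0.224,0,0,0]
}}

```text
t: 9.7
tool_pos: [0.5967, 0.1084, 0.1501]
orientation: [0.039, 3.139, -0.002]
force: [-0.5, 0.5, 0.1]
opening: 0.0418
```

```bash
python3 go.py .595 .114 .036 178.85; python3 -c "
from h import *
c=cam('wrist');save(c,'w10.png')
"; python3 go.py .595 .114 .036 178.85
```

```text
shift [0.004 0.012 0.228] turn [-0.001  0.001 -0.003] rows>= 3 | pos [0.5967 0.1084 0.1501] t 9.7 F [-0.5  0.5  0.1] op 0.0418 txang 178.6
shift [0.002 0.006 0.228] turn [ 0.     0.001 -0.003] rows>= 3 | pos [0.5959 0.1111 0.1499] t 9.75 F [-0.9  0.7 -0.1] op 0.042 txang 178.6
```

View pics/w10.png

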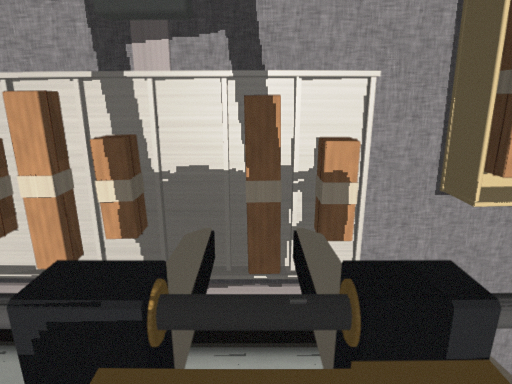

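The long box is at (263,190), about 4 mm left of centre. I'll correct for that and grip.

Call:
{"api": "jog_arm", "payload": {
  "motion": [0.45,0.002,0.008,0.0,0,0,0,0.45,0.002,0.008,0.08,0,0,0,0.45,0.002,0.008,0.16,0,0,0,0.45,0.002,0.008,0.22,0,0,0,0.45,0.002,0.008,0.224,0,0,0,0.1,0.002,0.008,0.224,0,0,0,0.1,0.002,0.008,0.224,0,0,0,0.1,0.002,0.008,0.224,0,0,0]
}}

```text
t: 10.55
tool_pos: [0.5969, 0.1158, 0.0405]
orientation: [0.037, 3.136, 0.001]
force: [0.5, 2.1, 4.7]
opening: 0.028
```

```bash
python3 go.py .514 .421 .16 178.85
```

```text
shift [ 0.179  0.607 -0.24 ] turn [ 0.     0.003 -0.002] rows>= 7 | pos [0.5969 0.1158 0.0405] t 10.55 F [0.5 2.1 4.7] op 0.028 txang 178.6
```

Call:
{"api": "jog_arm", "payload": {
  "motion": [0.1,0,0,-0.08,0,0,0,0.1,0.01,0.02,-0.18,0,0,0,0.1,0.03,0.1,-0.24,0,0,0,0.1,0.06,0.2,-0.26,0,0,0,0.1,0.09,0.3,-0.26,0,0,0,0.1,0.12,0.4,-0.26,0,0,0,0.1,0.15,0.5,-0.26,0,0,0,0.1,0.17,0.6,-0.26,0,0,0]
}}

```text
t: 11.35
tool_pos: [0.5201, 0.4077, 0.1723]
orientation: [0.037, 3.134, 0.003]
force: [-0.2, -0.8, -0.9]
opening: 0.0277
```

```bash
python3 go.py .514 .421 .042 178.85; python3 -c "
from h import *
c=cam('wrist');save(c,'w11.png')
"; python3 go.py .515 .421 .042 178.85
```

```text
shift [0.015 0.026 0.261] turn [ 0.001  0.005 -0.002] rows>= 3 | pos [0.5201 0.4077 0.1723] t 11.35 F [-0.2 -0.8 -0.9] op 0.0277 txang 178.6
shift [0.006 0.01  0.26 ] turn [0.004 0.004 0.   ] rows>= 3 | pos [0.5172 0.4151 0.1721] t 11.4 F [-5.8  0.6 -0.8] op 0.0278 txang 178.9
```

View pics/w11.png

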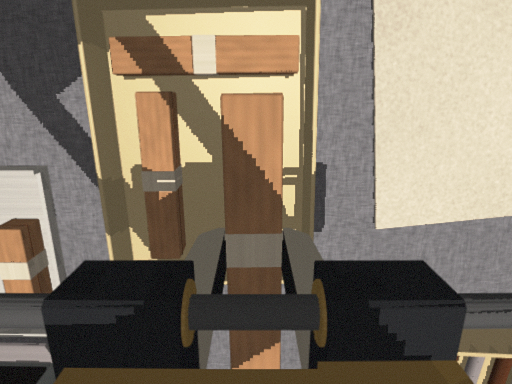

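Call:
{"api": "jog_arm", "payload": {
  "motion": [0.1,0.004,0.012,0.05,0.003,0.004,0,0.1,0.004,0.012,0.1,0.003,0.004,0,0.1,0.004,0.012,0.15,0.003,0.004,0,0.1,0.004,0.012,0.18,0.003,0.004,0,0.1,0.004,0.012,0.18,0.003,0.004,0]
}}

```text
t: 11.9
tool_pos: [0.5146, 0.4207, 0.08]
orientation: [-0.031, -3.138, 0.001]
force: [-0.6, -0.1, -1.7]
opening: 0.0279
```

```bash
python3 -c "
from h import *
c=cam('wrist');save(c,'w12.png')
print('floor R',ray(c,[(300,120)],.004).round(4))
"; python3 go.py .515 .421 .042 178.85
```

```text
floor R [[0.4538 0.4513 0.004 ]]
shift [ 0.001 -0.001  0.08 ] turn [ 0.001 -0.001  0.   ] rows>= 1 | pos [0.5156 0.4213 0.0818] t 11.95 F [ 0.3 -0.5 -0.3] op 0.0274 txang 178.9
```

View pics/w12.png

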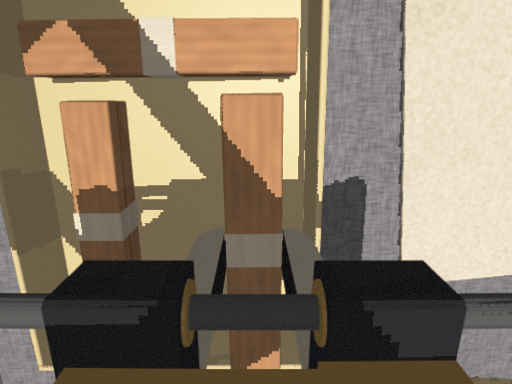

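```bash
python3 -c "
from h import *
c=cam('wrist')
print('rim inner/outer',ray(c,[(321,170),(327,170)],.05).round(4), 'box1',ray(c,[(62,101),(123,101)],.034).round(4),'held',ray(c,[(222,95),(282,95)],.072).round(4))
"; python3 go.py .515 .421 .042 178.85
```

```text
rim inner/outer [[0.4791 0.4579 0.05  ]
 [0.4791 0.4612 0.05  ]] box1 [[0.4397 0.314  0.034 ]
 [0.4406 0.3487 0.034 ]] held [[0.4391 0.4079 0.072 ]
 [0.4396 0.4348 0.072 ]]
shift [ 0.003 -0.002  0.083] turn [0.002 0.    0.   ] rows>= 1 | pos [0.5164 0.4218 0.0833] t 12.0 F [ 0.5  0.4 -1.5] op 0.028 txang 178.9
```

Call:
{"api": "jog_arm", "payload": {
  "motion": [0.1,0.003,0,0.04,0,0,0,0.1,0.003,0,0.075,0,0,0,0.1,0.003,0,0.09,0,0,0,0.1,0.003,0,0.09,0,0,0,0.36,0.003,0,0.09,0,0,0,0.36,0.003,0,0.09,0,0,0,0.36,0.003,0,0.0,0,0,0,0.36,0.003,0,-0.08,0,0,0]
}}

```text
t: 12.8
tool_pos: [0.5139, 0.4211, 0.1229]
orientation: [-0.031, -3.139, -0.001]
force: [0.8, 1.3, 0.1]
opening: 0.0336
```

```bash
python3 -c "
from h import *
c=cam('wrist');save(c,'w13.png')
"; python3 go.py .586 -.068 .17 178.85
```

```text
shift [-0.156 -0.98  -0.081] turn [0.005 0.005 0.   ] rows>= 10 | pos [0.5178 0.4239 0.133 ] t 12.85 F [3.  2.2 6.2] op 0.0338 txang 178.9
```

View pics/w13.png

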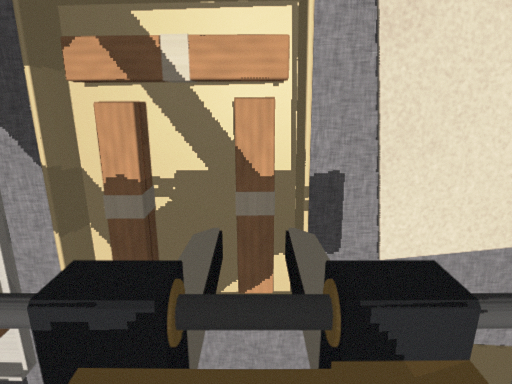

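Both boxes lie flat in the left tote, centred at about (127,200) and (255,200). Next is the long box at y ≈ -0.068.

Call:
{"api": "jog_arm", "payload": {
  "motion": [0.45,-0.01,-0.05,-0.08,0,0,0,0.45,-0.03,-0.15,-0.1,0,0,0,0.45,-0.06,-0.25,-0.1,0,0,0,0.45,-0.08,-0.35,-0.1,0,0,0,0.45,-0.1,-0.45,-0.1,0,0,0,0.45,-0.12,-0.55,-0.1,0,0,0,0.45,-0.14,-0.65,-0.1,0,0,0,0.45,-0.15,-0.75,-0.1,0,0,0]
}}

```text
t: 13.65
tool_pos: [0.5843, 0.0564, 0.181]
orientation: [0.031, 3.132, 0.013]
force: [0.7, -0.7, -0.2]
opening: 0.0419
```

```bash
python3 go.py .586 -.068 .17 178.85
```

```text
shift [-0.008 -0.249  0.02 ] turn [0.005 0.006 0.   ] rows>= 3 | pos [0.5843 0.0564 0.181 ] t 13.65 F [ 0.7 -0.7 -0.2] op 0.0419 txang 178.9
```

Call:
{"api": "jog_arm", "payload": {
  "motion": [0.45,-0.006,-0.1,0.02,0.005,0.006,0,0.45,-0.006,-0.2,0.02,0.005,0.006,0,0.45,-0.006,-0.249,0.02,0.005,0.006,0,0.45,-0.006,-0.249,0.02,0.005,0.006,0,0.45,-0.006,-0.249,0.02,0.005,0.006,0]
}}

```text
t: 14.15
tool_pos: [0.585, -0.0684, 0.17]
orientation: [-0.034, -3.141, -0.001]
force: [-0.6, 0.7, -0.9]
opening: 0.0419
```

```bash
python3 -c "
from tray import *
c=cam('wrist');save(c,'w14.png')
for o in tray(c,vmax=270): print(np.round(o,4))
"; python3 go.py .586 -.068 .038 178.85
```

```text
[ 0.5883 -0.1249  0.0864  0.031  -2.2367]
[ 0.586  -0.0696  0.1491  0.0274 -0.9638]
[ 0.5894 -0.0084  0.0859  0.0311  0.4009]
[ 0.5972  0.1479  0.0895  0.022  10.5065]
shift [-0.002 -0.001  0.264] turn [ 0. -0.  0.] rows>= 3 | pos [ 0.585  -0.0675  0.1701] t 14.2 F [0.4 0.4 0.1] op 0.0415 txang 178.9
```

View pics/w14.png

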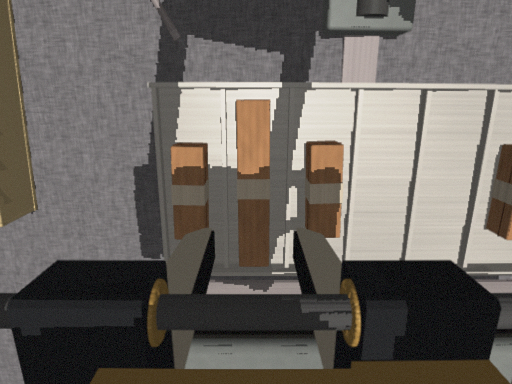

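The box is centred at (254,185), so I'll pick it at y -0.069.

Call:
{"api": "jog_arm", "payload": {
  "motion": [0.45,0,-0.003,0.06,0,0,0,0.45,0,-0.003,0.15,0,0,0,0.45,0,-0.003,0.24,0,0,0,0.45,0,-0.003,0.265,0,0,0,0.45,0,-0.003,0.265,0,0,0,0.1,0,-0.003,0.265,0,0,0,0.1,0,-0.003,0.265,0,0,0,0.1,0,-0.003,0.265,0,0,0]
}}

```text
t: 15.0
tool_pos: [0.5873, -0.0691, 0.0407]
orientation: [0.031, 3.137, 0.0]
force: [0.4, 1.5, 7.0]
opening: 0.0278
```

Call:
{"api": "jog_arm", "payload": {
  "motion": [0.1,0,0,-0.08,0,0,0,0.1,0.01,0.02,-0.18,0,0,0,0.1,0.02,0.1,-0.26,0,0,0,0.1,0.04,0.2,-0.3,0,0,0,0.1,0.06,0.3,-0.3,0,0,0,0.1,0.08,0.4,-0.3,0,0,0,0.1,0.1,0.5,-0.3,0,0,0,0.1,0.12,0.6,-0.3,0,0,0]
}}

```text
t: 15.8
tool_pos: [0.5352, 0.2191, 0.1923]
orientation: [0.032, 3.134, 0.001]
force: [1.9, 0.2, -0.5]
opening: 0.0278
```

```bash
python3 go.py .515 .373 .13 178.85
```

```text
shift [0.048 0.307 0.125] turn [ 0.001  0.005 -0.   ] rows>= 4 | pos [0.5352 0.2191 0.1923] t 15.8 F [ 1.9  0.2 -0.5] op 0.0278 txang 178.8
```

Call:
{"api": "jog_arm", "payload": {
  "motion": [0.1,0.02,0.1,0,0,0.005,0,0.1,0.03,0.2,0,0,0.005,0,0.1,0.038,0.28,0.04,0,0.005,0,0.1,0.038,0.307,0.1,0,0.005,0,0.1,0.038,0.307,0.15,0,0.005,0,0.1,0.038,0.307,0.17,0,0.005,0,0.1,0.038,0.307,0.17,0,0.005,0]
}}

```text
t: 16.5
tool_pos: [0.5191, 0.3723, 0.1061]
orientation: [-0.032, -3.139, 0.001]
force: [0.2, 0.4, -1.3]
opening: 0.028
```

```bash
python3 -c "
from h import *
c=cam('wrist');save(c,'w15.png')
"; python3 go.py .515 .373 .055 178.85
```

```text
shift [0.01  0.    0.106] turn [ 0.001 -0.    -0.001] rows>= 2 | pos [0.5201 0.3726 0.1079] t 16.55 F [-0.9 -0.6  0.3] op 0.0279 txang 178.8
```

View pics/w15.png

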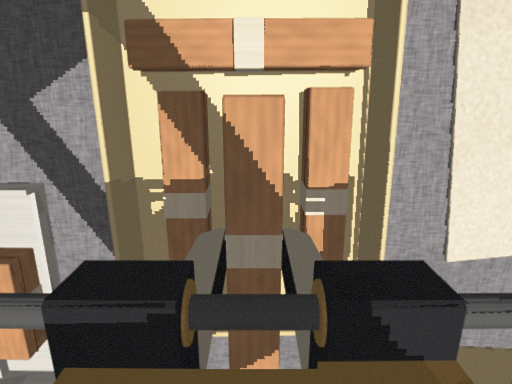

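The held box lines up midway between the two placed ones, whose gap runs from 208 to 305 px. I'll release it just above, with the fingertips clear of the neighbours' tops.

Call:
{"api": "jog_arm", "payload": {
  "motion": [0.1,0.009,0,0.03,0,0,0,0.1,0.009,0,0.07,0,0,0,0.1,0.009,0,0.105,0,0,0,0.1,0.009,0,0.105,0,0,0,0.1,0.009,0,0.105,0,0,0]
}}

```text
t: 17.05
tool_pos: [0.5155, 0.3725, 0.0553]
orientation: [-0.033, -3.141, -0.001]
force: [0.9, 0.6, -0.2]
opening: 0.0278
```

```bash
python3 go.py .515 .373 .055 178.85
```

```text
shift [0.001 0.001 0.001] turn [ 0.    -0.001 -0.001] rows>= 1 | pos [0.5155 0.3725 0.0553] t 17.05 F [ 0.9  0.6 -0.2] op 0.0278 txang 178.8
```

Call:
{"api": "jog_arm", "payload": {
  "motion": [0.36,0,0,0.004,0,0,0,0.36,0,0,0.004,0,0,0,0.36,0,0,0.0,0,0,0,0.36,0,0,-0.06,0,0,0,0.36,0,0,-0.14,0,0,0,0.36,0,0,-0.18,0,0,0,0.36,0,0,-0.18,0,0,0]
}}

```text
t: 17.75
tool_pos: [0.5182, 0.3741, 0.1509]
orientation: [0.033, 3.135, 0.008]
force: [0.2, 0.1, 0.2]
opening: 0.0337
```

```bash
python3 -c "
from h import *
c=cam('wrist');save(c,'w16.png')
"; python3 go.py .597 .175 .15 178.85
```

```text
shift [-0.168 -0.393 -0.004] turn [ 0.002  0.002 -0.001] rows>= 5 | pos [0.517  0.3734 0.1481] t 17.8 F [-0.9  0.3 -0.1] op 0.0336 txang 178.8
```

View pics/w16.png

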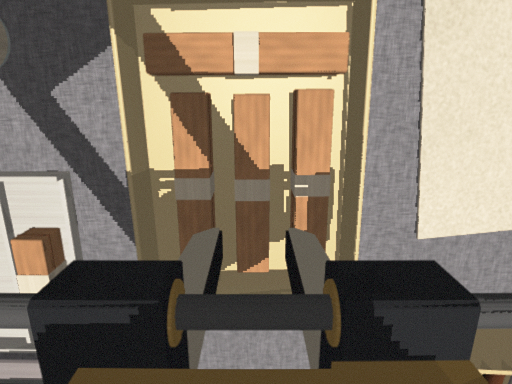

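All three long boxes lie flat at (192,185), (252,185) and (312,185), with the sample untouched. Shorts next, starting at y ≈ 0.175.

Call:
{"api": "jog_arm", "payload": {
  "motion": [0.45,-0.04,-0.1,0,0,0,0,0.45,-0.08,-0.2,0,0,0,0,0.45,-0.12,-0.3,0,0,0,0,0.45,-0.16,-0.38,0,0,0,0,0.45,-0.168,-0.393,0,0,0,0,0.45,-0.168,-0.393,0,0,0,0,0.45,-0.168,-0.393,0,0,0,0]
}}

```text
t: 18.5
tool_pos: [0.596, 0.1759, 0.1466]
orientation: [0.034, 3.14, 0.006]
force: [0.2, 0.6, -0.3]
opening: 0.042
```

```bash
python3 -c "
from tray import *
c=cam('wrist');save(c,'w17.png')
for o in tray(c,vmax=270): print(np.round(o,4))
"; python3 go.py .597 .175 .038 178.85
```

```text
[ 5.64500e-01  1.50000e-03  4.43000e-02  3.48000e-02 -8.75429e+01]
[ 6.13400e-01  2.10000e-03  4.38000e-02  3.86000e-02 -8.86773e+01]
[ 0.6236  0.1763  0.0312  0.027  -1.9457]
[ 0.5706  0.1775  0.0365  0.0273 -1.3182]
[4.82200e-01 3.32900e-01 7.07000e-02 4.96000e-02 8.96299e+01]
[5.56300e-01 3.40100e-01 8.77000e-02 6.57000e-02 8.87476e+01]
shift [-0.002 -0.004  0.218] turn [ 0.002  0.001 -0.   ] rows>= 3 | pos [0.5959 0.1765 0.1469] t 18.55 F [-0.7  0.4 -0.6] op 0.0422 txang 178.8
```

View pics/w17.png

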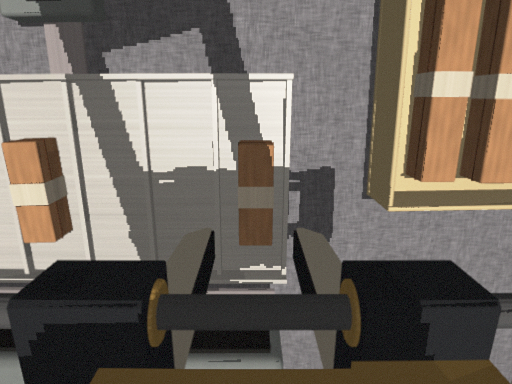

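The short box is centred at (255,196), so I'll pick it up.

Call:
{"api": "jog_arm", "payload": {
  "motion": [0.45,0,0,0.06,0,0,0,0.45,0,0,0.14,0,0,0,0.45,0,0,0.21,0,0,0,0.45,0,0,0.218,0,0,0,0.1,0,0,0.218,0,0,0,0.1,0,0,0.218,0,0,0,0.1,0,0,0.218,0,0,0,0.1,0,0,0.218,0,0,0]
}}

```text
t: 19.35
tool_pos: [0.5976, 0.1775, 0.0404]
orientation: [0.032, 3.136, 0.007]
force: [-1.1, 1.1, 5.5]
opening: 0.0277
```

Call:
{"api": "jog_arm", "payload": {
  "motion": [0.1,0,0,-0.08,0,0,0,0.1,0,-0.02,-0.18,0,0,0,0.1,0.02,-0.1,-0.26,0,0,0,0.1,0.04,-0.2,-0.3,0,0,0,0.1,0.06,-0.3,-0.3,0,0,0,0.1,0.08,-0.4,-0.3,0,0,0,0.1,0.1,-0.5,-0.3,0,0,0,0.1,0.12,-0.6,-0.3,0,0,0]
}}

```text
t: 20.15
tool_pos: [0.5337, -0.1087, 0.1901]
orientation: [0.032, 3.134, 0.006]
force: [0.7, 0.5, -0.5]
opening: 0.0278
```

```bash
python3 go.py .515 -.36 .2 178.85
```

```text
shift [ 0.027 -0.503 -0.022] turn [ 0.003  0.005 -0.   ] rows>= 6 | pos [ 0.5337 -0.1087  0.1901] t 20.15 F [ 0.7  0.5 -0.5] op 0.0278 txang 178.8
```

Call:
{"api": "jog_arm", "payload": {
  "motion": [0.1,0.01,-0.1,-0.02,0,0.005,0,0.1,0.02,-0.2,-0.02,0,0.005,0,0.1,0.027,-0.3,-0.02,0,0.005,0,0.1,0.027,-0.4,-0.02,0,0.005,0,0.1,0.027,-0.48,-0.02,0,0.005,0,0.1,0.027,-0.503,-0.02,0,0.005,0,0.1,0.027,-0.503,-0.02,0,0.005,0,0.1,0.027,-0.503,-0.02,0,0.005,0]
}}

```text
t: 20.95
tool_pos: [0.5152, -0.359, 0.1991]
orientation: [-0.032, -3.141, -0.007]
force: [0.2, 1.4, -0.3]
opening: 0.0276
```

```bash
python3 -c "
from h import *
c=cam('wrist');save(c,'w18.png')
"; python3 go.py .515 -.36 .2 178.85
```

```text
shift [ 0.001 -0.003 -0.002] turn [ 0.003 -0.     0.001] rows>= 1 | pos [ 0.5154 -0.3585  0.1992] t 21.0 F [-0.7  0.  -0.3] op 0.0277 txang 178.9
```

View pics/w18.png

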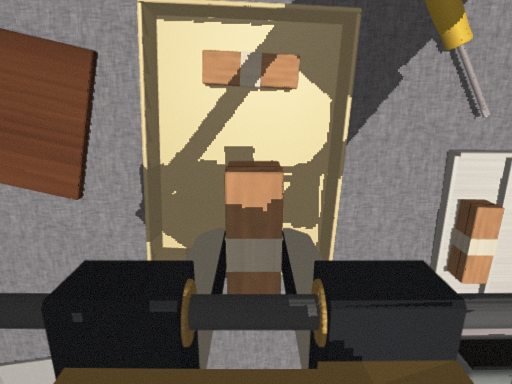

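The right tote's rim has corners at about (140,3) and (359,11), the short sample is at (250,69), and the held short box is level.

```bash
python3 -c "
from h import *
c=cam('wrist')
print('outer rim',ray(c,[(140,3),(144,130),(149,255),(359,11),(347,140),(337,255)],.05).round(4))
print('sample',ray(c,[(203,50),(203,82),(299,55),(299,88)],.034).round(4), ray(c,[(251,69)],.034).round(4))
"
```

```text
outer rim [[ 0.3654 -0.446   0.05  ]
 [ 0.4652 -0.453   0.05  ]
 [ 0.5841 -0.4609  0.05  ]
 [ 0.3745 -0.2714  0.05  ]
 [ 0.4775 -0.2758  0.05  ]
 [ 0.5881 -0.2794  0.05  ]]
sample [[ 0.3994 -0.4     0.034 ]
 [ 0.4258 -0.4015  0.034 ]
 [ 0.4051 -0.317   0.034 ]
 [ 0.4326 -0.3166  0.034 ]] [[ 0.4158 -0.3589  0.034 ]]
```

```bash
python3 go.py .5485 -.416 .085 177; python3 go.py .5485 -.416 .043 177
```

```text
shift [-0.068 -0.115  0.228] turn [ 0.003 -0.     0.022] rows>= 3 | pos [ 0.5155 -0.3583  0.1992] t 21.05 F [-0.  -0.3  0.6] op 0.0275 txang 178.9
shift [-0.068 -0.116  0.312] turn [ 0.003 -0.     0.022] rows>= 4 | pos [ 0.5155 -0.3583  0.1992] t 21.05 F [-0.  -0.3  0.6] op 0.0275 txang 178.9
```

Call:
{"api": "jog_arm", "payload": {
  "motion": [0.1,-0.04,-0.06,0,0,0,0.022,0.1,-0.068,-0.115,0.02,0,0,0.022,0.1,-0.068,-0.115,0.1,0,0,0.022,0.1,-0.068,-0.115,0.18,0,0,0.022,0.1,-0.068,-0.115,0.228,0,0,0.022,0.1,-0.068,-0.115,0.228,0,0,0.022,0.1,-0.068,-0.115,0.228,0,0,0.022]
}}

```text
t: 21.75
tool_pos: [0.549, -0.4147, 0.0856]
orientation: [-0.081, -3.14, -0.008]
force: [0.4, 0.2, 0.8]
opening: 0.0277
```

```bash
python3 -c "
from h import *
c=cam('wrist');save(c,'w19.png')
"; python3 go.py .5485 -.416 .041 177
```

```text
shift [ 0.003 -0.001  0.092] turn [0.002 0.001 0.   ] rows>= 1 | pos [ 0.5497 -0.4157  0.0872] t 21.8 F [-0.1  0.2 -0.2] op 0.0275 txang 177.0
```

View pics/w19.png

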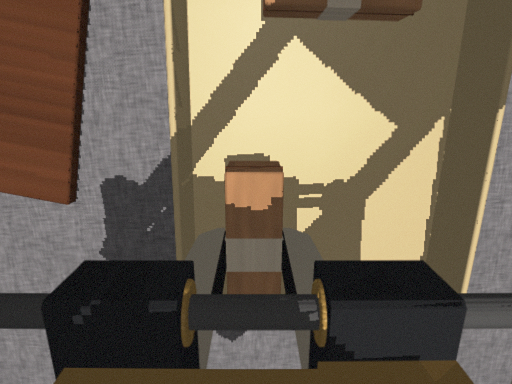

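```bash
python3 -c "
from h import *
c=cam('wrist')
print(ray(c,[(173,120),(182,230),(167,120),(178,230)],.05).round(4))
"; python3 go.py .5485 -.414 .041 177
```

```text
[[ 0.4841 -0.4563  0.05  ]
 [ 0.5474 -0.4584  0.05  ]
 [ 0.4839 -0.4595  0.05  ]
 [ 0.5473 -0.4607  0.05  ]]
shift [0.004 0.004 0.094] turn [0.001 0.002 0.   ] rows>= 1 | pos [ 0.5501 -0.4163  0.0881] t 21.85 F [ 0.6 -0.3 -0.8] op 0.0276 txang 177.0
```

Call:
{"api": "jog_arm", "payload": {
  "motion": [0.1,0.003,0.003,0.04,0,0,0,0.1,0.003,0.003,0.08,0,0,0,0.1,0.003,0.003,0.1,0,0,0,0.1,0.003,0.003,0.1,0,0,0,0.38,0.003,0.003,0.1,0,0,0,0.38,0.003,0.003,0.1,0,0,0,0.38,0.003,0.003,0.0,0,0,0,0.38,0.003,0.003,-0.08,0,0,0]
}}

```text
t: 22.65
tool_pos: [0.5481, -0.4144, 0.1289]
orientation: [0.082, 3.139, 0.005]
force: [0.8, -1.2, 1.3]
opening: 0.035
```

```bash
python3 -c "
from h import *
c=cam('wrist');save(c,'w20.png')
"; python3 go.py .59 -.126 .17 178.85
```

```text
shift [-0.047  0.586 -0.064] turn [-0.003  0.007 -0.02 ] rows>= 6 | pos [ 0.5516 -0.4175  0.1391] t 22.7 F [ 2.4 -0.9  5.9] op 0.0353 txang 177.0
```

View pics/w20.png

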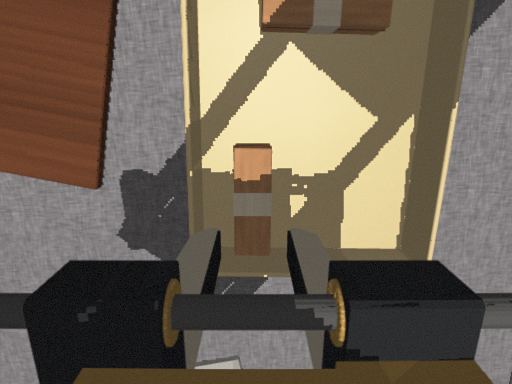

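The first short box lies flat at (253,200). On to the one at y ≈ -0.126.

Call:
{"api": "jog_arm", "payload": {
  "motion": [0.45,-0.01,0.05,-0.06,0,0,-0.02,0.45,-0.02,0.15,-0.08,0,0,-0.02,0.45,-0.03,0.25,-0.08,0,0,-0.02,0.45,-0.047,0.35,-0.08,0,0,-0.02,0.45,-0.047,0.45,-0.08,0,0,-0.02,0.45,-0.047,0.55,-0.07,0,0,-0.02,0.45,-0.047,0.586,-0.06,0,0,-0.02,0.45,-0.047,0.586,-0.06,0,0,-0.02]
}}

```text
t: 23.5
tool_pos: [0.59, -0.1226, 0.1677]
orientation: [0.026, 3.13, -0.007]
force: [0.2, 0.2, 0.3]
opening: 0.0419
```

```bash
python3 -c "
from tray import *
c=cam('wrist');save(c,'w21.png')
for o in tray(c,vmax=270): print(np.round(o,4))
"; python3 go.py .59 -.126 .038 178.85
```

```text
[ 0.616  -0.1278  0.0322  0.0271 -3.6459]
[ 0.5634 -0.1258  0.0348  0.0272 -0.9611]
[ 0.59   -0.0107  0.0867  0.0364  0.498 ]
shift [ 0.003 -0.001  0.26 ] turn [-0.004  0.008  0.001] rows>= 3 | pos [ 0.5901 -0.1246  0.1681] t 23.55 F [-0.4 -0.9  0.5] op 0.0416 txang 179.0
```

View pics/w21.png

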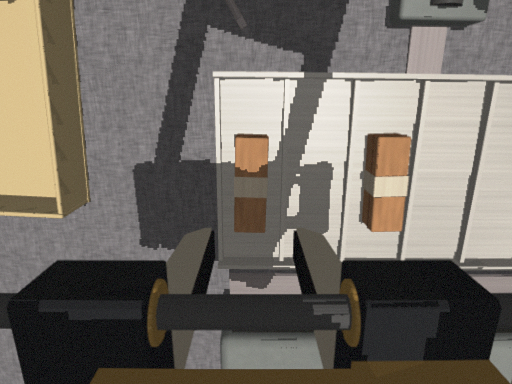

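The box is at (252,185), with its centre at y ≈ -0.1265.

Call:
{"api": "jog_arm", "payload": {
  "motion": [0.45,0.003,-0.003,0.06,-0.004,0.008,0.004,0.45,0.003,-0.003,0.15,-0.004,0.008,0.004,0.45,0.003,-0.003,0.24,-0.004,0.008,0.004,0.45,0.003,-0.003,0.26,-0.004,0.008,0.004,0.45,0.003,-0.003,0.26,-0.004,0.008,0.004,0.1,0.003,-0.003,0.26,-0.004,0.008,0.004,0.1,0.003,-0.003,0.26,-0.004,0.008,0.004,0.1,0.003,-0.003,0.26,-0.004,0.008,0.004]
}}

```text
t: 24.35
tool_pos: [0.5924, -0.1277, 0.0414]
orientation: [0.038, 3.137, -0.001]
force: [0.4, -0.6, 7.3]
opening: 0.0281
```

```bash
python3 go.py .5535 -.318 .17 177
```

```text
shift [ 0.067 -0.383 -0.257] turn [-0.     0.003  0.018] rows>= 5 | pos [ 0.5924 -0.1277  0.0414] t 24.35 F [ 0.4 -0.6  7.3] op 0.0281 txang 178.6
```

Call:
{"api": "jog_arm", "payload": {
  "motion": [0.1,0,0,-0.08,0,0,0,0.1,0.01,-0.02,-0.18,0,0,0.01,0.1,0.03,-0.1,-0.24,0,0,0.018,0.1,0.05,-0.2,-0.26,0,0,0.018,0.1,0.067,-0.3,-0.24,0,0,0.018,0.1,0.067,-0.383,-0.2,0,0,0.018,0.1,0.067,-0.383,-0.12,0,0,0.018,0.1,0.067,-0.383,-0.1,0,0,0.018]
}}

```text
t: 25.15
tool_pos: [0.5515, -0.3183, 0.0878]
orientation: [-0.086, -3.14, -0.003]
force: [-1.3, 1.3, -0.8]
opening: 0.0274
```

```bash
python3 -c "
from h import *
c=cam('wrist');save(c,'w22.png')
"; python3 go.py .5535 -.318 .041 177
```

```text
shift [-0.004 -0.002  0.093] turn [ 0.002 -0.001 -0.001] rows>= 1 | pos [ 0.5515 -0.3169  0.0873] t 25.2 F [-1.3  1.7 -2.5] op 0.0276 txang 176.9
```

View pics/w22.png

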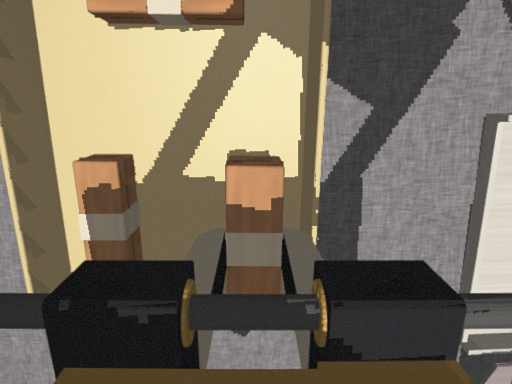

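```bash
python3 -c "
from h import *
c=cam('wrist')
print(ray(c,[(319,150),(315,220),(324,150),(319,220)],.05).round(4))
"; python3 go.py .552 -.32 .041 177
```

```text
[[ 0.5062 -0.279   0.05  ]
 [ 0.5471 -0.2815  0.05  ]
 [ 0.5063 -0.2763  0.05  ]
 [ 0.5472 -0.2791  0.05  ]]
shift [ 0.001 -0.007  0.097] turn [ 0.001  0.    -0.   ] rows>= 1 | pos [ 0.5526 -0.3168  0.0896] t 25.25 F [-0.6  0.5 -1.5] op 0.0276 txang 177.0
```

Call:
{"api": "jog_arm", "payload": {
  "motion": [0.1,0.001,-0.012,0.02,0,0,0,0.1,0.001,-0.012,0.06,0,0,0,0.1,0.001,-0.012,0.1,0,0,0,0.1,0.001,-0.012,0.1,0,0,0,0.37,0.001,-0.012,0.1,0,0,0,0.37,0.001,-0.012,0.1,0,0,0,0.37,0.001,-0.012,0.0,0,0,0,0.37,0.001,-0.012,-0.08,0,0,0]
}}

```text
t: 26.05
tool_pos: [0.5515, -0.3223, 0.131]
orientation: [-0.082, -3.14, -0.004]
force: [1.2, -0.5, 0.5]
opening: 0.0342
```

```bash
python3 -c "
from h import *
c=cam('wrist');save(c,'w23.png')
"; python3 go.py .59 -.008 .17 178.85
```

```text
shift [-0.037  0.636 -0.061] turn [-0.003  0.006 -0.02 ] rows>= 7 | pos [ 0.5554 -0.325   0.1406] t 26.1 F [ 2.7 -1.9  5.8] op 0.0348 txang 177.0
```

View pics/w23.png

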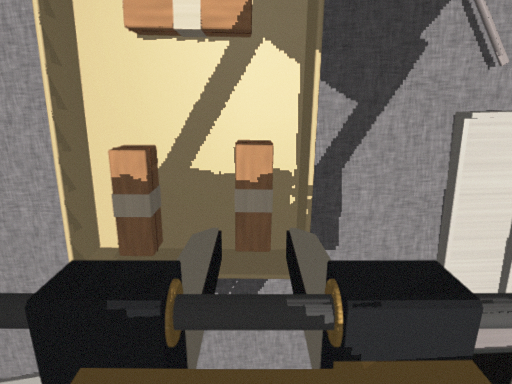

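Two short boxes lie flat, at (136,200) and (254,200). Now the last tray box, y ≈ -0.008.

Call:
{"api": "jog_arm", "payload": {
  "motion": [0.45,-0.01,0.05,-0.06,0,0,-0.02,0.45,-0.02,0.15,-0.08,0,0,-0.02,0.45,-0.03,0.25,-0.08,0,0,-0.02,0.45,-0.037,0.35,-0.08,0,0,-0.02,0.45,-0.037,0.45,-0.08,0,0,-0.02,0.45,-0.037,0.55,-0.07,0,0,-0.02,0.45,-0.037,0.636,-0.06,0,0,-0.02,0.45,-0.037,0.636,-0.06,0,0,-0.02]
}}

```text
t: 26.9
tool_pos: [0.5899, -0.0025, 0.1696]
orientation: [0.023, 3.131, -0.004]
force: [-0.6, -0.5, 0.5]
opening: 0.0416
```

```bash
python3 -c "
from tray import *
c=cam('wrist');save(c,'w24.png')
for o in tray(c,vmax=270): print(np.round(o,4))
"; python3 go.py .59 -.007 .038 178.85
```

```text
[ 0.5899 -0.0062  0.0866  0.0275  0.6239]
shift [ 0.003 -0.002  0.264] turn [-0.003  0.007  0.003] rows>= 3 | pos [ 0.5901 -0.0053  0.1699] t 26.95 F [-0.1  0.2  0.4] op 0.0417 txang 179.1
```

View pics/w24.png

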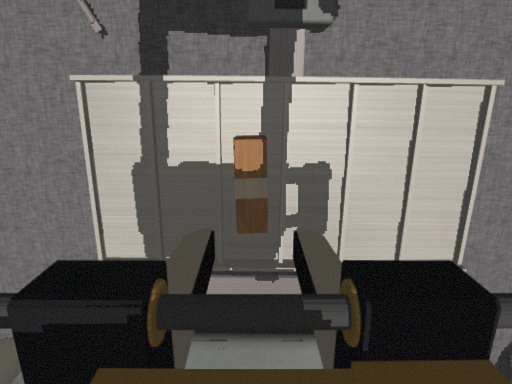

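Only one box is left in the tray, at (251,185). I'll pick it now.

Call:
{"api": "jog_arm", "payload": {
  "motion": [0.45,0.003,-0.003,0.06,-0.003,0.007,0,0.45,0.003,-0.003,0.15,-0.003,0.007,0,0.45,0.003,-0.003,0.24,-0.003,0.007,0,0.45,0.003,-0.003,0.264,-0.003,0.007,0,0.45,0.003,-0.003,0.264,-0.003,0.007,0,0.1,0.003,-0.003,0.264,-0.003,0.007,0,0.1,0.003,-0.003,0.264,-0.003,0.007,0,0.1,0.003,-0.003,0.264,-0.003,0.007,0]
}}

```text
t: 27.75
tool_pos: [0.5923, -0.0077, 0.0411]
orientation: [0.024, 3.137, -0.0]
force: [-0.0, -0.6, 7.1]
opening: 0.0281
```

Call:
{"api": "jog_arm", "payload": {
  "motion": [0.1,0,0,-0.08,0,0,0,0.1,0.01,-0.02,-0.18,0,0,0.01,0.1,0.03,-0.1,-0.26,0,0,0.018,0.1,0.05,-0.2,-0.29,0,0,0.018,0.1,0.08,-0.3,-0.29,0,0,0.018,0.1,0.1,-0.4,-0.29,0,0,0.018,0.1,0.13,-0.5,-0.29,0,0,0.018,0.1,0.15,-0.6,-0.29,0,0,0.018]
}}

```text
t: 28.55
tool_pos: [0.5153, -0.2925, 0.1876]
orientation: [0.068, 3.134, -0.002]
force: [0.7, -0.6, -1.6]
opening: 0.0276
```

```bash
python3 go.py .481 -.366 .11 177
```

```text
shift [ 0.063 -0.15   0.155] turn [-0.001  0.004  0.006] rows>= 3 | pos [ 0.5153 -0.2925  0.1876] t 28.55 F [ 0.7 -0.6 -1.6] op 0.0276 txang 177.5
```

Call:
{"api": "jog_arm", "payload": {
  "motion": [0.1,0.04,-0.08,0,0,0.004,0.006,0.1,0.06,-0.14,0.02,0,0.004,0.006,0.1,0.063,-0.15,0.08,0,0.004,0.006,0.1,0.063,-0.15,0.15,0,0.004,0.006,0.1,0.063,-0.15,0.17,0,0.004,0.006,0.1,0.063,-0.15,0.17,0,0.004,0.006]
}}

```text
t: 29.15
tool_pos: [0.4802, -0.3651, 0.1012]
orientation: [-0.083, -3.138, -0.002]
force: [0.1, 0.4, -0.2]
opening: 0.0274
```

```bash
python3 -c "
from h import *
c=cam('wrist');save(c,'w25.png')
"; python3 go.py .481 -.366 .041 177
```

```text
shift [ 0.001 -0.     0.124] turn [-0.001  0.     0.   ] rows>= 2 | pos [ 0.4813 -0.3659  0.1032] t 29.2 F [ 0.5 -0.3  0.1] op 0.0281 txang 177.0
```

View pics/w25.png

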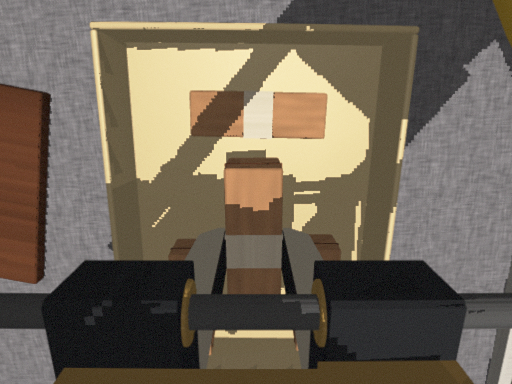

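The held short box sits between the sample at (258,115) and the two placed boxes, whose ends are at (182,240) and (327,240). I'll lower it at x = 0.484.

Call:
{"api": "jog_arm", "payload": {
  "motion": [0.1,-0.005,0,0.03,0,0,0,0.1,-0.005,0,0.08,0,0,0,0.1,-0.005,0,0.12,0,0,0,0.1,-0.005,0,0.128,0,0,0,0.1,-0.005,0,0.128,0,0,0,0.38,-0.005,0,0.128,0,0,0,0.38,-0.005,0,0.128,0,0,0,0.38,-0.005,0,0.08,0,0,0]
}}

```text
t: 30.0
tool_pos: [0.482, -0.3642, 0.0601]
orientation: [-0.082, -3.136, -0.004]
force: [0.5, 0.4, -0.3]
opening: 0.0353
```

Call:
{"api": "jog_arm", "payload": {
  "motion": [0.38,0,0,-0.1,0,0,0,0.38,0,0,-0.2,0,0,0,0.38,0,0,-0.28,0,0,0,0.38,0,0,-0.36,0,0,0,0.38,-0.05,0,-0.4,0,0,0,0.38,-0.08,0,-0.4,0,0,0,0.38,-0.08,0,-0.4,0,0,0]
}}

```text
t: 30.7
tool_pos: [0.5245, -0.3669, 0.2613]
orientation: [-0.08, -3.139, -0.002]
force: [-0.5, -0.1, -0.0]
opening: 0.0353
```

```bash
python3 -c "
from h import *
c=cam('wrist');save(c,'w26.png')
c=cam('top');save(c,'t26.png')
cv2.imwrite('pics/t26c.png',cv2.resize(c['frame'][80:330,80:420,::-1],None,fx=2.3,fy=2.3,interpolation=cv2.INTER_CUBIC))
"; python3 go.py .44 -.1 .28 178.85
```

```text
shift [ 0.192  0.524 -0.039] turn [ 0.002 -0.003 -0.02 ] rows>= 6 | pos [ 0.5224 -0.3666  0.2593] t 30.8 F [-0.2  0.3 -0.3] op 0.035 txang 177.0
```

View pics/w26.png

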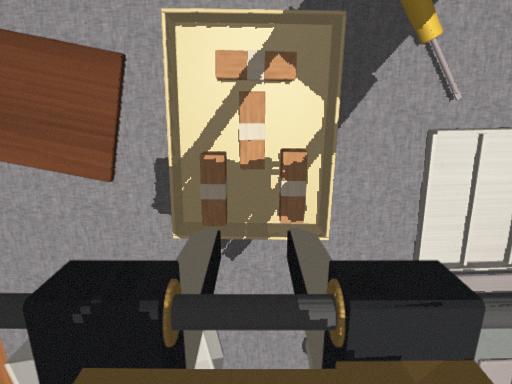

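View pics/t26c.png

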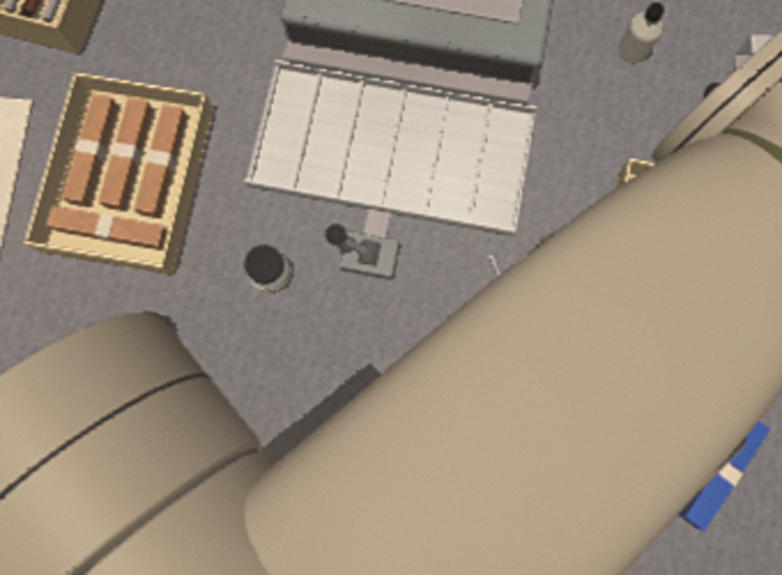

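All six boxes are in the right totes, the tray is empty, and the lever leans left at crop (335,235), i.e. off. Next I close the gripper, go to the +y side of the ball and push the lever back.

Call:
{"api": "jog_arm", "payload": {
  "motion": [0,0.04,0.1,0,0,0,-0.02,0,0.08,0.2,0,0,0,-0.02,0,0.12,0.3,0,0,0,-0.02,0,0.16,0.4,0,0,0,-0.02,0,0.192,0.5,0,0,0,-0.02,0,0.192,0.6,0,0,0,-0.02,0,0.192,0.7,0,0,0,-0.02,0,0.192,0.8,0,0,0,-0.02]
}}

```text
t: 31.6
tool_pos: [0.4449, 0.0217, 0.2603]
orientation: [-0.033, -3.136, -0.005]
force: [1.5, 0.0, 0.6]
opening: 0.0006
```

```bash
python3 go.py .431 .112 .28 178.85
```

```text
shift [ 0.032  0.18  -0.039] turn [ 0.002 -0.004 -0.001] rows>= 2 | pos [0.4449 0.0217 0.2603] t 31.6 F [1.5 0.  0.6] op 0.0006 txang 178.8
```

Call:
{"api": "jog_arm", "payload": {
  "motion": [0,0.028,0.09,0,0,-0.004,0,0,0.028,0.17,0,0,-0.004,0,0,0.028,0.18,0,0,-0.004,0,0,0.028,0.18,0.05,0,-0.004,0,0,0.028,0.18,0.1,0,-0.004,0,0,0.028,0.18,0.1,0,-0.004,0]
}}

```text
t: 32.2
tool_pos: [0.4298, 0.111, 0.2065]
orientation: [-0.034, -3.135, -0.003]
force: [-1.0, -0.9, 0.1]
opening: 0.0006
```

```bash
python3 -c "
from h import *
c=cam('wrist');save(c,'w27.png')
"; python3 go.py .431 .112 .096 178.85
```

```text
shift [-0.001  0.001  0.225] turn [ 0.001 -0.002 -0.001] rows>= 3 | pos [0.4308 0.1111 0.2087] t 32.25 F [-0.4 -0.2 -0.1] op 0.0006 txang 178.7
```

View pics/w27.png

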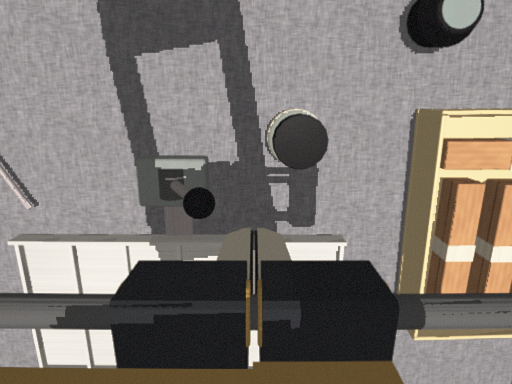

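The ball is at (198,203), left of the closed fingers. The jar at (300,139) is lower than the fingertips will go.

Call:
{"api": "jog_arm", "payload": {
  "motion": [0,0,0,0.06,0,0,0,0,0,0,0.14,0,0,0,0,0,0,0.2,0,0,0,0,0,0,0.222,0,0,0,0,0,0,0.222,0,0,0]
}}

```text
t: 32.75
tool_pos: [0.4299, 0.1108, 0.0973]
orientation: [-0.036, -3.135, -0.003]
force: [-0.0, 0.7, 0.2]
opening: 0.0006
```

```bash
python3 go.py .431 .01 .096 178.85
```

```text
shift [-0.007 -0.201  0.002] turn [ 0.001 -0.004 -0.002] rows>= 3 | pos [0.4299 0.1108 0.0973] t 32.75 F [-0.   0.7  0.2] op 0.0006 txang 178.7
```

Call:
{"api": "jog_arm", "payload": {
  "motion": [0,-0.004,-0.03,0.002,0,0,0,0,-0.004,-0.06,0.002,0,0,0,0,-0.004,-0.09,0.002,0,0,0,0,-0.004,-0.12,0.002,0,0,0,0,-0.004,-0.15,0.002,0,0,0,0,-0.004,-0.17,0.002,0,0,0,0,-0.004,-0.18,0.002,0,0,0,0,-0.004,-0.18,0.002,0,0,0]
}}

```text
t: 33.55
tool_pos: [0.4305, 0.0202, 0.0972]
orientation: [-0.037, -3.137, -0.002]
force: [0.3, 0.3, -0.3]
opening: 0.0007
```

Call:
{"api": "jog_arm", "payload": {
  "motion": [0,0,-0.008,0,0,0,0,0,0,-0.014,0,0,0,0,0,0,-0.018,0,0,0,0]
}}

```text
t: 33.85
tool_pos: [0.4304, 0.0165, 0.0974]
orientation: [-0.036, -3.137, -0.018]
force: [1.3, 35.4, 1.9]
opening: 0.0006
```

```bash
python3 go.py .431 .01 .096 178.85;python3 -c "
from h import *
c=cam('wrist');save(c,'w28.png')
"
```

```text
shift [-0.002 -0.013  0.003] turn [ 0.007 -0.003 -0.002] rows>= 1 | pos [0.4304 0.0165 0.0974] t 33.85 F [ 1.3 35.4  1.9] op 0.0006 txang 178.7
```

View pics/w28.png

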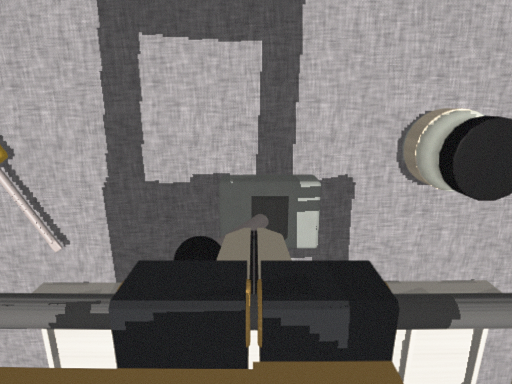

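The lever is against the on stop (35 N), with the ball left of the fingers at (198,255). I'll back off and leave.

Call:
{"api": "jog_arm", "payload": {
  "motion": [0,0,0.03,0,0,0,0,0,0,0.05,-0.06,0,0,0,0,0,0.05,-0.16,0,0,0,0,0,0.07,-0.26,0,0,0,0,0,0.15,-0.36,0,0,0,0,0,0.25,-0.4,0,0,0,0,0,0.35,-0.4,0,0,0,0,0,0.45,-0.4,0,0,0]
}}

```text
t: 34.7
tool_pos: [0.4365, 0.2258, 0.3018]
orientation: [-0.036, -3.141, -0.021]
force: [0.8, 0.0, -0.1]
opening: 0.0005
```

```bash
python3 go.py .214 .5 .28 160
```

```text
shift [0.457 0.537 0.051] turn [ 0.008 -0.002  0.208] rows>= 8 | pos [0.4365 0.2258 0.3018] t 34.7 F [ 0.8  0.  -0.1] op 0.0005 txang 178.7
```

Call:
{"api": "jog_arm", "payload": {
  "motion": [0,0.06,0.09,0,0,0,0.05,0,0.12,0.17,0,0,0,0.1,0,0.18,0.25,0,0,0,0.15,0,0.24,0.33,0,0,0,0.2,0,0.3,0.41,0,0,0,0.208,0,0.36,0.48,0,0,0,0.208,0,0.42,0.537,0,0,0,0.208,0,0.45,0.537,0,0,0,0.208]
}}

```text
t: 35.5
tool_pos: [0.2143, 0.502, 0.305]
orientation: [-0.539, -3.091, -0.02]
force: [-0.2, -0.3, -0.3]
opening: 0.0007
```

Call:
{"api": "jog_arm", "payload": {
  "motion": [0,0,0,0,0,0,0,0,0,0,0,0,0,0,0,0,0,0,0,0,0,0,0,0,0,0,0,0]
}}

```text
t: 35.9
tool_pos: [0.2156, 0.5014, 0.3052]
orientation: [-0.542, -3.091, -0.02]
force: [0.2, -0.1, -0.9]
opening: 0.0004
```

```bash
python3 -c "
from h import *
c=cam('top');save(c,'t29.png')
cv2.imwrite('pics/t29c.png',cv2.resize(c['frame'][80:330,80:420,::-1],None,fx=2.3,fy=2.3,interpolation=cv2.INTER_CUBIC))
b=((np.array([0,0])));
d=cam('scene');save(d,'s29.png')
"; python3 go.py .214 .5 .28 160
```

```text
shift [ 0.001 -0.004  0.05 ] turn [ 0.008 -0.004  0.001] rows>= 1 | pos [0.2154 0.5015 0.3052] t 36.0 F [ 0.2 -0.   0.4] op 0.0006 txang 160.1
```

View pics/t29c.png

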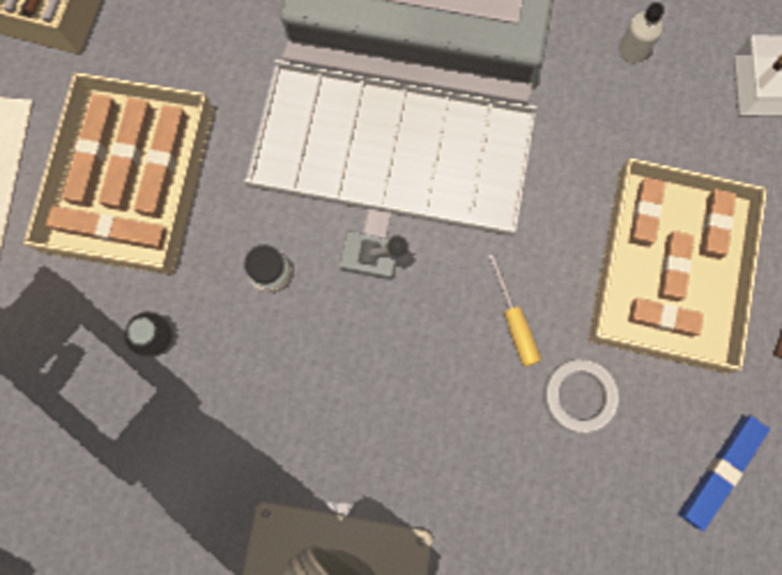

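View pics/s29.png

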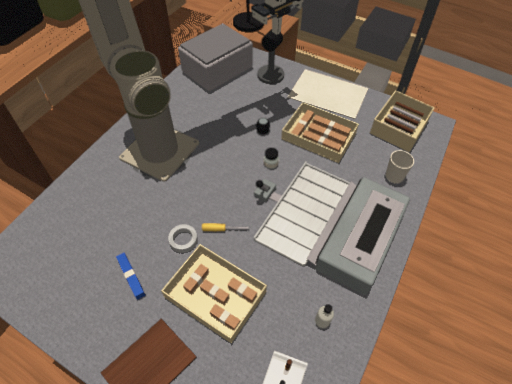

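The top view shows the three long boxes and the long sample in the left tote, and the three short boxes and the short sample in the right one. The ball is at full-frame (253,187), exactly its starting position, and the bystanders have not moved. I'll hand the job in.

```bash
python3 -c "
from plant import close_job
print(close_job())"
```

```text
the job is handed in; nothing more can be done
None
```

I switched the sealer off, sorted all six boxes, pushed the lever back on and handed the job in at about 36 s of the 210 s. No verdict was reported.

- **Sorting:** the three long boxes are in the left tote with the long sample, and the three short boxes are in the right tote with the short sample.
- **Lever:** I pushed it until it met its stop both ways, at about 21 N for off and 35 N for on. In the last picture the ball is at pixel (253,187), where it was at the start.
- **Last checks:** the final top and scene views show the tray empty and all boxes, including both samples, flat in their totes. The jar, screwdriver, tape roll and loupe look unmoved, and the arm is clear of everything.
- **Oddities:**
  - My first reading of the left tote from the top view was about 15 mm off in y, so I corrected it from the wrist camera.
  - I dropped the third long box about 13 mm to keep the fingers clear of its neighbours. It landed flat.
  - I saw no knocked box or slackened grip.

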